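Load the cold case and leak-check its cover seam

ROBOT

A 7-joint arm with a two-finger parallel gripper is mounted at the origin on the work surface. World frame = base frame: x ahead of the robot, y to its left, z up, the work surface at z = 0. Lengths are in m, angles in rad, forces in N, time in s.
With the tool pointing down it reaches from about 0.4 to 0.875 m from the base axis. Payload 19.3 kg.
Tool frame: the origin (TCP) lies midway between the tips of the shut fingers; the grasp point (between the pads) lies 19 mm behind it; z points along the fingers, y is the direction in which the jaws open and shut (so a half turn about z gives the same grasp; the last joint's range is limited). The gripper opens to 85 mm and grips with 20 to 120 N. Pads are 22 mm wide; open, the fingers measure 114 mm over their backs; the gripper's body (76 mm by 85 mm) begins 54 mm behind the grasp point. The pads swing forward as they close: fully open they stand 13 mm farther back than shut.
Start: joints at [1.033, 0.521, -0.036, 1.599, 0.021, 1.021, -0.113], TCP at [0.282, -0.558, 0.231] pointing down, gripper open.
Joint ranges: [-2.91, 2.91], [-0.3, 2.13], [-1.5, 1.42], [0.17, 2.43], [-1.26, 4.41], [0.16, 1.93], [-2.52, 2.52]. Speed limits (rad/s): [1.89, 1.89, 2.39, 2.39, 3.01, 3.01, 3.01].

INTERFACE

Orientations are given as [roll, pitch, yaw] about the fixed x, y, z axes, in that order (R = Rz(yaw) Ry(pitch) Rx(roll)).
In Python, from workcell import bot gives the robot as it stands.
- The arm moves only by the tool servo_tool, never from a script. Its argument "plan" is a list of rows, each a list of 5 numbers: the shift along the world's x, y, z in mm, then the turn about the world's z in rad, then the gripper's target within -1 to 1 (shut at 1, half-way at 0, fully open at -1). In form: [[tx, ty, tz, yaw, jaw], ...]. A call has exactly 10 rows; each row is the pose to reach, as a shift and turn from the pose commanded when the call began; what a row does not reach only later rows make up. A row lasts 1/12 s, in which the tool goes at most 41.7 mm and 7.16 degrees, less where a joint would pass 70% of its speed; a pose out of reach is approached as far as the arm can. A call with a gripper value outside its range is refused whole. The fingers move at their own pace and stop on an object; "squeeze" is the grip in N (left out, the last holds). Time passes only in rows, so rows that repeat a pose let the fingers close, or fill a call up. It gives the time, the measured TCP pose, the force and the opening at its end, in the units of the state.
- bot.observe(): the state, without advancing time (a new reading comes with each control period).
- bot.grab_frame(name): name is "side" or "top" or "wrist"; returns the picture (420x560x3 uint8, blue, green, red); there is no depth.
- bot.calibration(name): a dict with "fx", "fy", "cx", "cy" (pixels), "k1" (the pictures are not rectified: a ray, as slopes to the right and down, at radius r is drawn at 1 + k1 r^2 times it, then the intrinsics apply), "T" (4x4, takes a point from camera to world coordinates). Camera axes: x right, y down, z forward; pixel columns grow to the right and rows downward; lengths in m; the calibration is good to about 2 mm. A picture is of the moment at which its call begins: read the wrist's pose just before it. calibration takes no time and is no camera call; for the wrist camera it gives the pose at the moment of the call.
- bot.job_done(): hands the job in, once; it reports no verdict.
The state is a dict: "clock": time; "qpos": joint angles; "qd": joint speeds; "joint_efforts": joint torques, N m; "position": TCP position; "tool_rot": TCP orientation; "force": force on the tool from outside, world axes, zero at the start; "moment": the same for the moment, N m; "grip_width": finger opening in m.
Only numpy, scipy, OpenCV 4.12 (cv2) and the standard library are available. Lean on these libraries where they do the work, as an engineer would, in place of code of your own. Each camera call takes 0.05 s, during which the arm holds its last target.

TASK

Pack the cold case: slide its cover fully open, lay every sample tube from the tray crosswise in the bay and roll it in under the hood, then slide the cover fully shut. Then take the leak probe from its stand and guide its tip slowly (about 3 cm a second, light touch at most) along the whole cover seam in one pass, from the back end of the left side down to the front, across the front and along the right side to its back end, keeping the tip on the seam or just a hair above it. Hang the probe back upright in the fork of its stand, and leave the bottle, the jar and the tip box where they are.

Things in the scene. Friction and masses are not known exactly. Their poses are not given: they have to be found in the camera images.
- case: pale blue cold case fixed to the bench, open-topped, 274 mm long (x) by 154 mm wide (y), rim 76 mm high, walls 12 mm thick. Origin on the bench below the hood's near edge; +x points away from the robot, +y left. Inside width 130 mm. x -125 to 0 mm: loading bay, open above when the cover is open. x 0 to 125: under a fixed hood (underside 62 mm, top 68 mm up), entered only from the bay
- case_floor (a point): end of the level part of the bay's floor, at case x = -20 mm, y = 0, 30 mm above the bench. The floor is level from the front wall (x = -125) to here, then falls away at 9 degrees under the hood to the back wall: a tube lying crosswise (along y) whose axis is rolled past here rolls on by itself to the back. Four tubes fit one behind another
- cover (a joint): flat grey cover, 128 by 124 mm, 6 mm thick, its top flush with the case's rim, sliding on the case along x. Value in m: 0 = fully open (drawn back over the hood, its near edge at case x = 0), 0.122 = fully shut against its stop (over the bay), moving towards -x of the case. It starts partly open. Friction about 2 N; stays where left.
- cover_handle (a point): centre of the black bar handle on the cover: 14 mm thick along the case's x, 50 mm along y, 22 mm tall (11 mm above and below this point, which is 87 mm above the bench); at case x = 0.035 minus the cover's joint value, y = 0
- tube0: closed sample tube, a smooth rigid cylinder 26 mm in diameter, 100 mm long, 45 g, cream with a blue cap of the same diameter at its +x end; starts lying loose in a lane of the tray. Origin at the middle of its axis (13 mm above what it lies on); x runs along the cylinder; y and z turn as it rolls. Rolls easily. Absent in some starts
- tube1: closed sample tube, a smooth rigid cylinder 26 mm in diameter, 100 mm long, 45 g, cream with a blue cap of the same diameter at its +x end; starts lying loose in a lane of the tray. Origin at the middle of its axis (13 mm above what it lies on); x runs along the cylinder; y and z turn as it rolls. Rolls easily. Absent in some starts
- tube2: closed sample tube, a smooth rigid cylinder 26 mm in diameter, 100 mm long, 45 g, cream with a blue cap of the same diameter at its +x end; starts lying loose in a lane of the tray. Origin at the middle of its axis (13 mm above what it lies on); x runs along the cylinder; y and z turn as it rolls. Rolls easily. Absent in some starts
- tube3: closed sample tube, a smooth rigid cylinder 26 mm in diameter, 100 mm long, 45 g, cream with a blue cap of the same diameter at its +x end; starts lying loose in a lane of the tray. Origin at the middle of its axis (13 mm above what it lies on); x runs along the cylinder; y and z turn as it rolls. Rolls easily. Absent in some starts
- tray: white tube tray fixed to the bench right of the case, 256 mm (x) by 136 mm (y), 27 mm high, floor 5 mm thick; origin on the bench at its centre. Four lanes along x, 112 by 44 mm, centred at x = +-64, y = +-36 mm, each with at most one tube. The side walls (28 mm wide between lanes, 10 mm outside) are cut away to the floor over the middle 60 mm of each lane, for the fingers
- probe: hand-held leak probe, 166 mm long, 110 g, standing upright tip down, hanging by its collar in the fork of the stand. Origin at the tip, z up along the probe. Needle tip 5 mm thick up to z = 20 mm, steel shaft 10 mm thick to z = 100, round black collar 36 mm in diameter from z = 100 to 106, square grey grip 18 by 18 mm (faces along its x and y) from z = 106 to 166
- probe_collar (a point): underside of the probe's collar, on its axis, 100 mm above the tip
- stand: probe stand fixed to the bench: a base plate (12 mm high), a post (x = 32 to 52 mm) and at its top a level white fork of two prongs (x = -18 to 52, each 20 mm wide) with a slot 16 mm wide between them (y = -8 to 8), open above and towards -x; the slot ends at the post. Prong tops 120 mm above the bench; nothing of the stand is higher. Origin on the bench below the rest point
- stand_rest (a point): rest point of the fork, mid-slot at the level of the prong tops, where the centre of the collar's underside belongs
- seam_0 (a point): point 0 of 8 on the cover's seam (the narrow 3 mm gap between the shut cover and the case's rim, at rim height): left back end. The seam runs straight from 0 to 2, from 2 to 5 and from 5 to 7; left is the case's +y, front its -x
- seam_1 (a point): point 1 of 8 on the cover's seam (the narrow 3 mm gap between the shut cover and the case's rim, at rim height): middle of the left side. The seam runs straight from 0 to 2, from 2 to 5 and from 5 to 7; left is the case's +y, front its -x
- seam_2 (a point): point 2 of 8 on the cover's seam (the narrow 3 mm gap between the shut cover and the case's rim, at rim height): left front corner. The seam runs straight from 0 to 2, from 2 to 5 and from 5 to 7; left is the case's +y, front its -x
- seam_3 (a point): point 3 of 8 on the cover's seam (the narrow 3 mm gap between the shut cover and the case's rim, at rim height): front, left of middle. The seam runs straight from 0 to 2, from 2 to 5 and from 5 to 7; left is the case's +y, front its -x
- seam_4 (a point): point 4 of 8 on the cover's seam (the narrow 3 mm gap between the shut cover and the case's rim, at rim height): front, right of middle. The seam runs straight from 0 to 2, from 2 to 5 and from 5 to 7; left is the case's +y, front its -x
- seam_5 (a point): point 5 of 8 on the cover's seam (the narrow 3 mm gap between the shut cover and the case's rim, at rim height): right front corner. The seam runs straight from 0 to 2, from 2 to 5 and from 5 to 7; left is the case's +y, front its -x
- seam_6 (a point): point 6 of 8 on the cover's seam (the narrow 3 mm gap between the shut cover and the case's rim, at rim height): middle of the right side. The seam runs straight from 0 to 2, from 2 to 5 and from 5 to 7; left is the case's +y, front its -x
- seam_7 (a point): point 7 of 8 on the cover's seam (the narrow 3 mm gap between the shut cover and the case's rim, at rim height): right back end. The seam runs straight from 0 to 2, from 2 to 5 and from 5 to 7; left is the case's +y, front its -x
- reagent: bystander: clear bottle with a blue cap, 72 mm wide, 140 mm tall; origin at its foot
- jar: bystander: jar with a white lid, 70 mm wide, 90 mm tall; origin at its foot
- tipbox: bystander: orange pipette-tip box 80 by 110 mm, 59 mm tall; origin at its foot
Mind the look-alikes: they are no part of the job. What is shaped like the tube1 but red is not meant.

How it is judged:
On the way, in this order (a step that is already met when the one before it is completed fails the run):
1. all the tubes lie under the hood and the cover is fully shut (x of tube0 in the frame of case between 0.01 and 0.125 m and z of each of tube0, tube1, tube2, tube3 in the frame of case below 0.06 m and y of tube0 in the frame of case between -0.06 and 0.06 m and x of tube1 in the frame of case between 0.01 and 0.125 m and y of tube1 in the frame of case between -0.06 and 0.06 m and x of tube2 in the frame of case between 0.01 and 0.125 m and y of tube2 in the frame of case between -0.06 and 0.06 m and x of tube3 in the frame of case between 0.01 and 0.125 m and y of tube3 in the frame of case between -0.06 and 0.06 m and value of joint cover above 0.116 m), for 0.3 s.
2. the probe tip is on the seam (within 8 mm of seam_0, left back end), cover shut (distance between probe and seam_0 below 0.008 m and value of joint cover above 0.116 m), for 0.04 s.
3. the probe tip is on the seam (within 8 mm of seam_1, middle of the left side), cover shut (distance between probe and seam_1 below 0.008 m and value of joint cover above 0.116 m), for 0.04 s.
4. the probe tip is on the seam (within 8 mm of seam_2, left front corner), cover shut (distance between probe and seam_2 below 0.008 m and value of joint cover above 0.116 m), for 0.04 s.
5. the probe tip is on the seam (within 8 mm of seam_3, front, left of middle), cover shut (distance between probe and seam_3 below 0.008 m and value of joint cover above 0.116 m), for 0.04 s.
6. the probe tip is on the seam (within 8 mm of seam_4, front, right of middle), cover shut (distance between probe and seam_4 below 0.008 m and value of joint cover above 0.116 m), for 0.04 s.
7. the probe tip is on the seam (within 8 mm of seam_5, right front corner), cover shut (distance between probe and seam_5 below 0.008 m and value of joint cover above 0.116 m), for 0.04 s.
8. the probe tip is on the seam (within 8 mm of seam_6, middle of the right side), cover shut (distance between probe and seam_6 below 0.008 m and value of joint cover above 0.116 m), for 0.04 s.
9. the probe tip is on the seam (within 8 mm of seam_7, right back end), cover shut (distance between probe and seam_7 below 0.008 m and value of joint cover above 0.116 m), for 0.04 s.
At the end, for the whole second after the job is handed in: Every tube present lies in the case under the hood (axis centre at least 10 mm past the hood's edge), the cover is shut (within 6 mm of its stop), and the probe hangs upright and still in the fork, collar on the prongs and within 12 mm of the rest point (all of step 1 and horizontal distance between probe_collar and stand_rest below 0.012 m and z of probe_collar in the frame of stand between 0.115 and 0.125 m and angle between probe's own z axis and vertical below 0.1 rad and linear speed of probe below 0.02 m/s); the robot touches nothing.
It fails at once if the probe moves faster than 0.1 m/s while its tip is at the seam's level over the bay (x of probe in the frame of case between -0.145 and 0.02 m and y of probe in the frame of case between -0.085 and 0.085 m and z of probe in the frame of case below 0.086 m and linear speed of probe above 0.1 m/s).
It fails at once if the probe is pressed on the case with more than 25 N (contact force between probe and case above 25 N).
It fails at once if a bystander is shoved by more than 30 mm or knocked over (distance of any of reagent, jar, tipbox from where it was at the start of the episode above 0.03 m or angle between any of reagent, jar, tipbox's own z axis and vertical above 0.5 rad).
Of tube0, tube1, tube2, tube3 only 2 to 4 are there at a start; the rules pass over those that are not, and their reading is None.
At some moment in a run one of tube0, tube1, tube2, tube3 may be knocked a few centimetres aside while the robot is not near it.
It also fails if it takes over 210 s, if anything falls off the work surface, if the arm or the gripper's body presses on something with over 40 N, if the wrist force passes 120 N, or if a joint passes its speed limit or range.

## Working session

There is one attempt and no reset: what is moved stays moved. The work goes in short steps, Python scripts to look and compute and a tool call to move; the robot and the scene stay as the last step left them, time stands still between calls to the robot, and variables do not carry over. Pictures are saved under pics/ and viewed, and the job is handed in when it is done.

Besides the shell and the picture viewer there is one more tool, called by a JSON object that holds its "name" and its "arguments". servo_tool: Moves the arm, as the interface text tells. Its arguments: {"type":"object","properties":{"plan":{"type":"array","items":{"type":"array","items":{"type":"number"}}},"squeeze":{"type":"number"}},"required":["plan"]}

```bash
mkdir -p pics; ls
python3 - <<'E'
from workcell import bot
import cv2
s=bot.observe()
print({k:(v if not hasattr(v,'round') else v) for k,v in s.items()})
for n in("side","top","wrist"):
    im=bot.grab_frame(n); cv2.imwrite(f"pics/{n}0.png",im)
    c=bot.calibration(n); print(n,c)
E
```

```text
pics
{'clock': 0.0, 'qpos': array([ 1.03275869,  0.52204564, -0.03631501,  1.59998797,  0.02118349,
        1.02108759, -0.11279623]), 'qd': array([-0.00088462,  0.00101844, -0.00115718,  0.00088457,  0.0005637 ,
       -0.00045089, -0.00115448]), 'joint_efforts': array([-1.54556139e-03, -9.27103615e+01,  1.97929166e+00, -3.69936132e+01,
        1.78805483e-02,  8.16103391e-03, -4.76094692e-05]), 'position': array([ 0.28166541, -0.55756489,  0.23071333]), 'tool_rot': array([-3.14045079e+00,  7.29754559e-05,  4.67811734e-01]), 'force': array([ 0.4628412 , -0.30380145,  0.48994239]), 'moment': array([ 0.0377879 , -0.00841807, -0.00909785]), 'grip_width': 0.08544869869754264}
side {'fx': 476.64833966533433, 'fy': 476.64833966533433, 'cx': 277.5291496073972, 'cy': 199.59148654685717, 'k1': -0.14350369586216238, 'T': array([[-0.95228212, -0.19171929,  0.23749205,  0.13403918],
       [-0.30498627,  0.62809978, -0.71587293,  1.17952658],
       [-0.01192205, -0.7541448 , -0.65659994,  1.17661055],
       [ 0.        ,  0.        ,  0.        ,  1.        ]])}
top {'fx': 459.19878875068525, 'fy': 459.19878875068525, 'cx': 276.87496454337474, 'cy': 218.26141773955527, 'k1': -0.042812073861241626, 'T': array([[-0.02668518, -0.98116975,  0.19129511,  0.27990742],
       [-0.9993448 ,  0.03086498,  0.0189032 , -0.02123784],
       [-0.02445156, -0.19066533, -0.98135052,  1.33017154],
       [ 0.        ,  0.        ,  0.        ,  1.        ]])}
wrist {'fx': 314.04372526793526, 'fy': 314.04372526793526, 'cx': 280.0697109211104, 'cy': 208.21996028082648, 'k1': 0.01131818198034889, 'T': array([[ 4.50551603e-01, -8.58449588e-01, -2.45086838e-01,
         3.44430777e-01],
       [-8.92750324e-01, -4.33343781e-01, -1.23328940e-01,
        -5.25794576e-01],
       [-3.35179240e-04,  2.74367405e-01, -9.61624882e-01,
         3.73907427e-01],
       [ 0.00000000e+00,  0.00000000e+00,  0.00000000e+00,
         1.00000000e+00]])}
```

View pics/top0.png

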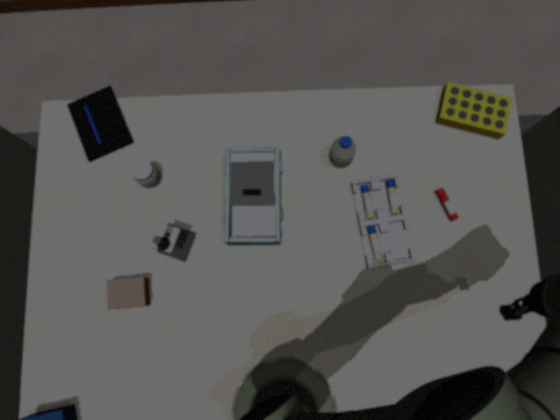

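View pics/side0.png

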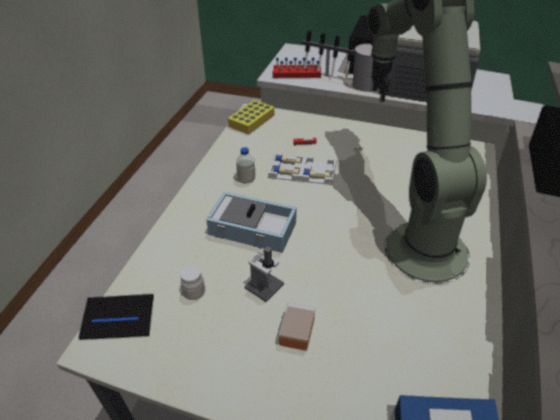

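View pics/wrist0.png

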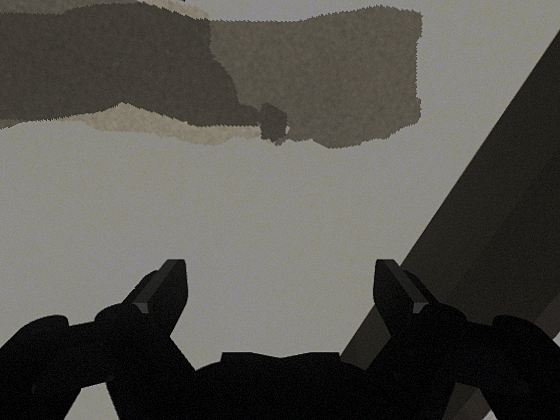

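```bash
cat > h.py <<'E'
import numpy as np, cv2
def K(c): return np.array([[c["fx"],0,c["cx"]],[0,c["fy"],c["cy"]],[0,0,1.]])
D=lambda c: np.array([c["k1"],0,0,0,0.])
def proj(c,P):
    Ti=np.linalg.inv(c["T"]); 
    return cv2.projectPoints(np.atleast_2d(np.asarray(P,float)),cv2.Rodrigues(Ti[:3,:3])[0],Ti[:3,3],K(c),D(c))[0][:,0]
def back(c,px,z):
    n=cv2.undistortPoints(np.array(px,float).reshape(-1,1,2),K(c),D(c))[:,0]
    d=np.c_[n,np.ones(len(n))]@c["T"][:3,:3].T; o=c["T"][:3,3]
    return o+d*((z-o[2])/d[:,2])[:,None]
def fr(x,y,yaw):
    return lambda p: np.atleast_2d(p)@np.array([[np.cos(yaw),np.sin(yaw),0],[-np.sin(yaw),np.cos(yaw),0],[0,0,1]])+[x,y,0]
def crop(im,x0,y0,x1,y1,s): return cv2.convertScaleAbs(cv2.resize(im[y0:y1,x0:x1],None,fx=s,fy=s,interpolation=cv2.INTER_CUBIC),alpha=1.5)
E
python3 - <<'E'
import cv2; from h import *
im=cv2.imread("pics/top0.png")
cv2.imwrite("pics/t_case.png",crop(im,200,130,300,260,4.5))
cv2.imwrite("pics/t_tray.png",crop(im,310,120,480,280,4))
cv2.imwrite("pics/t_stand.png",crop(im,100,150,220,320,3.5))
cv2.imwrite("pics/s_all.png",crop(cv2.imread("pics/side0.png"),160,130,360,360,2.6))
E
```

```text
(no output)
```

View pics/t_case.png

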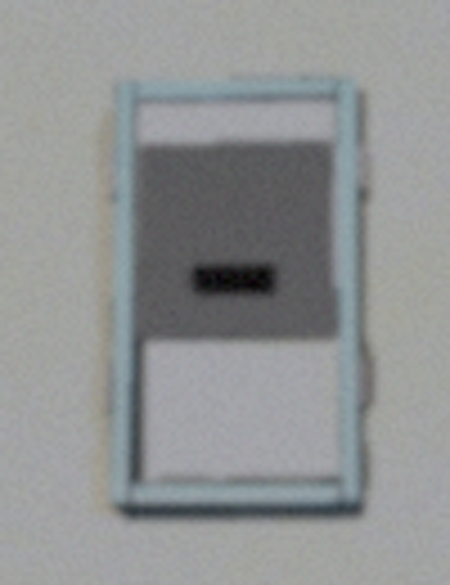

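View pics/t_tray.png

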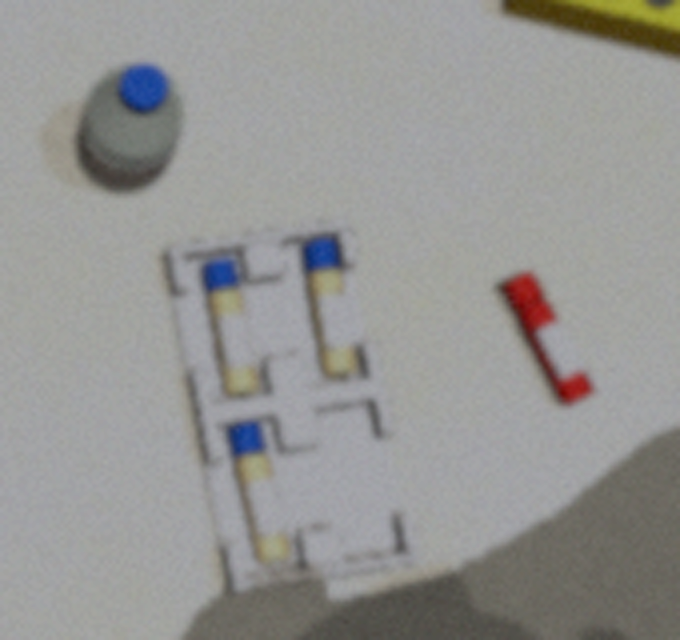

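View pics/t_stand.png

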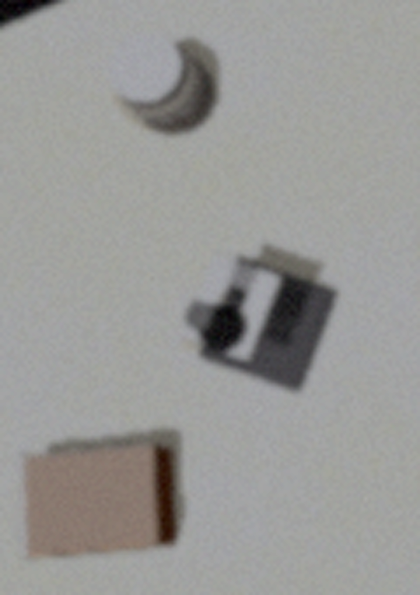

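View pics/s_all.png

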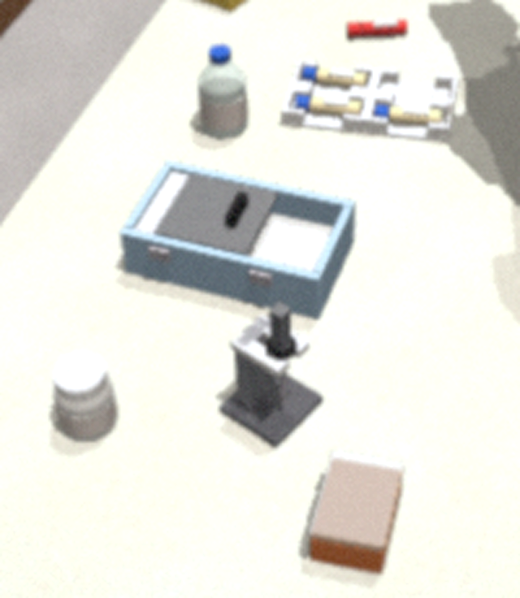

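```bash
cat > fit.py <<'E'
from h import *
from scipy.optimize import least_squares
def fit(obs,x0):
    # obs: list of (cal, localpts, px)
    def r(p):
        f=fr(*p); return np.concatenate([(proj(c,f(P))-px).ravel() for c,P,px in obs])
    s=least_squares(r,x0); return s.x,s.fun.reshape(-1,2)
E
python3 - <<'E'
from workcell import bot
from fit import *
t=bot.calibration("top"); s=bot.calibration("side")
C=np.array([[.137,.077,.076],[.137,-.077,.076],[-.137,-.077,.076],[-.137,.077,.076]])
pt=np.array([[115,82],[352,80],[360,504],[115,503]])/4.5+[200,130]
ps=np.array([[125,233],[168,166],[353,202],[322,278]])/2.6+[160,130]
for ob in ([(t,C,pt)],[(s,C,ps)],[(t,C,pt),(s,C,ps)]):
    x,f=fit(ob,[.6,.1,0]); print(x.round(4)); print(f.round(1).tolist())
f=fr(*x)
# cover handle
print("handle top", np.linalg.inv(np.array([[np.cos(x[2]),-np.sin(x[2])],[np.sin(x[2]),np.cos(x[2])]]))@(back(t,[[200+234/4.5,130+279/4.5]],.098)[0,:2]-x[:2]))
C=np.array([[.128,.068,.027],[.128,-.068,.027],[-.128,.068,.027]])
pt=np.array([[168,243],[352,228],[225,585]])/4+[310,120]
x2,ff=fit([(t,C,pt)],[.5,-.2,0]); print("tray",x2.round(4),ff.round(1).tolist())
# tubes ends (cap end, cream end) at z=.031 top
for a,b in (((218,258),(243,392)),((321,235),(342,376)),((243,420),(273,558))):
    print(back(t,np.array([a,b])/4.+[310,120],.018).round(4).tolist())
print("bottle,jar", back(t,np.array([[310+125/4,120+170/4]]),0))
E
```

```text
[ 0.5963  0.0703 -0.0125]
[[-0.1, 0.1], [0.7, -0.7], [0.4, -0.3], [-0.9, 0.9]]
[ 0.5914  0.0742 -0.0006]
[[-1.6, 0.8], [-0.5, -1.7], [1.7, -0.6], [0.4, 0.7]]
[ 0.5946  0.0711 -0.009 ]
[[-0.5, 0.7], [0.2, -0.2], [0.3, 0.2], [-1.0, 1.6], [-2.1, -0.3], [-0.8, -2.5], [1.1, -1.1], [-0.6, 0.1]]
handle top [ 0.00173537 -0.00163735]
tray [ 0.5174 -0.2994  0.089 ] [[0.4, 0.0], [0.2, -1.6], [-0.6, 1.5]]
[[0.6288, -0.2567, 0.018], [0.5279, -0.2684, 0.018]]
[[0.6439, -0.3337, 0.018], [0.5375, -0.341, 0.018]]
[[0.5073, -0.2671, 0.018], [0.4068, -0.282, 0.018]]
bottle,jar [[ 0.70439948 -0.19436502  0.        ]]
```

{"name": "servo_tool", "arguments": {"plan": [[10,20,2,-0.03,-1],[25,50,4,-0.07,-1],[45,85,8,-0.12,-1],[65,120,10,-0.18,-1],[85,155,12,-0.24,-1],[103,190,14,-0.3,-1],[120,220,16,-0.34,-1],[132,245,18,-0.37,-1],[138,256,20,-0.38,-1],[140,258,20,-0.38,-1]]}}

```text
clock: 0.98
position: [0.4233, -0.2973, 0.2516]
tool_rot: [-3.141, -0.001, 0.091]
force: [-0.2, 0.3, 0.9]
grip_width: 0.0853
```

```bash
cat > cap.py <<'E'
import sys,pickle,cv2
from workcell import bot
names=sys.argv[2:]
for n in names:
    c=bot.calibration(n); im=bot.grab_frame(n)
    cv2.imwrite(f"pics/{sys.argv[1]}_{n}.png",im); pickle.dump(c,open(f"pics/{sys.argv[1]}_{n}.pkl","wb"))
s=bot.observe(); print(round(s["clock"],2),s["position"].round(4),s["tool_rot"].round(3),s["force"].round(1),round(s["grip_width"],4),"q",s["qpos"].round(2))
E
python3 cap.py a wrist
```

```text
1.03 [ 0.4228 -0.2985  0.2514] [-3.141 -0.     0.091] [ 0.4 -0.1  0.7] 0.0854 q [ 0.53  0.33 -0.03  1.86  0.01  0.96 -0.99]
```

View pics/a_wrist.png

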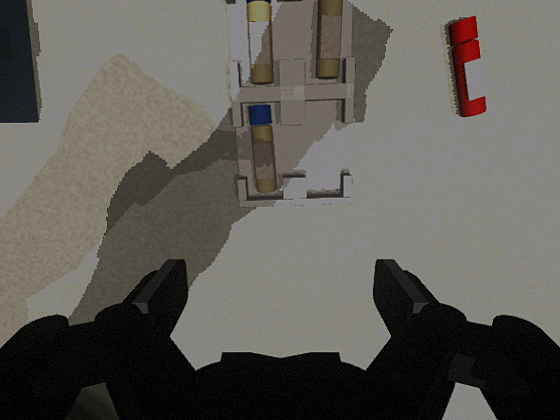

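{"name": "servo_tool", "arguments": {"plan": [[10,20,0,0.1,-1],[30,50,5,0.22,-1],[50,85,10,0.34,-1],[72,120,15,0.46,-1],[94,155,20,0.58,-1],[115,190,20,0.7,-1],[136,220,20,0.82,-1],[155,248,20,0.94,-1],[170,270,20,1.06,-1],[177,278,20,1.18,-1]]}}

```text
clock: 1.87
position: [0.6002, -0.0193, 0.2707]
tool_rot: [-3.141, -0.001, 1.276]
force: [-0.3, -0.2, -0.1]
grip_width: 0.0855
```

{"name": "servo_tool", "arguments": {"plan": [[0,0,0,0.12,-1],[0,0,0,0.22,-1],[0,0,0,0.28,-1],[0,0,0,0.3,-1],[0,0,0,0.3,-1],[0,0,0,0.3,-1],[0,0,0,0.3,-1],[0,0,0,0.3,-1],[0,0,0,0.3,-1],[0,0,0,0.3,-1]]}}

```text
clock: 2.7
position: [0.5988, -0.0218, 0.2713]
tool_rot: [3.142, 0.0, 1.567]
force: [0.1, 1.1, -0.3]
grip_width: 0.0853
```

```bash
python3 cap.py b wrist top side
```

```text
2.85 [ 0.5988 -0.0218  0.2713] [3.142 0.    1.568] [-0.3  0.8 -0.1] 0.0854 q [ 0.24  0.47 -0.44  1.61  0.22  1.11 -0.25]
```

View pics/b_wrist.png

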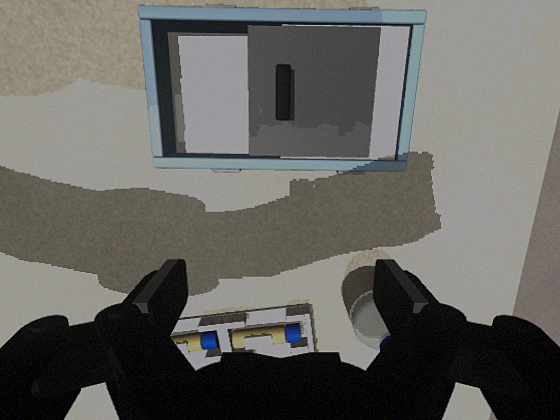

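Run:
```python
import cv2; from h import *
im=cv2.imread("pics/b_wrist.png")
cv2.imwrite("pics/b_c1.png",crop(im,125,0,285,185,4)[:600*2])
a=crop(im,130,0,180,40,7);b=crop(im,390,0,440,40,7);c=crop(im,130,140,180,180,7);d=crop(im,380,140,430,180,7)
cv2.imwrite("pics/b_c4.png",np.vstack([np.hstack([a,b]),np.hstack([c,d])]))
cv2.imwrite("pics/b_h.png",crop(im,240,20,310,165,4))
```

```text
(no output)
```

View pics/b_c4.png

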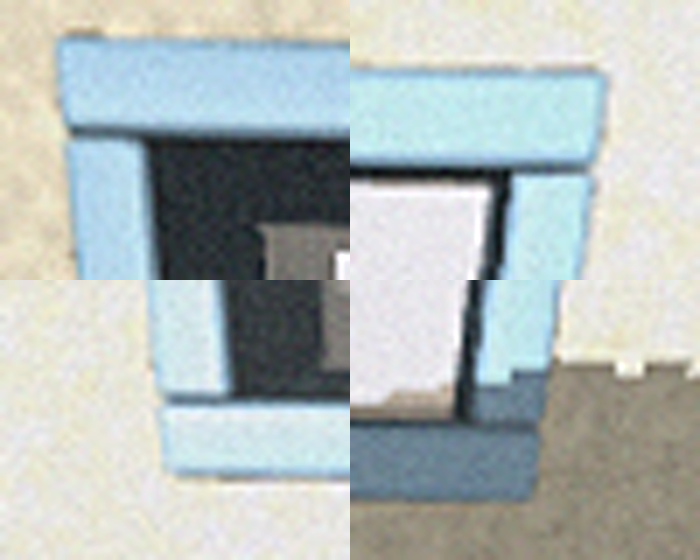

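View pics/b_h.png

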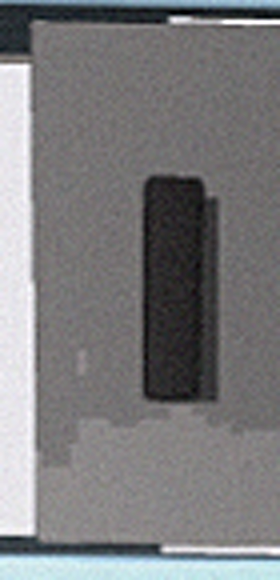

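```bash
cat > b.py <<'E'
from fit import *
import pickle
w=pickle.load(open("pics/b_wrist.pkl","rb"))
z=.076
C=np.array([[-.137,.077,z],[.137,.077,z],[-.137,-.077,z],[.137,-.077,z],[-.125,.065,z],[.125,.065,z],[-.125,-.065,z],[.125,-.065,z]])
px=np.array([[138.6,5.7],[426.4,10.3],[154.3,167.9],[406.7,171.1],[151.1,19.3],[413.1,24.3],[162.9,157.1],[397.1,160.7]])
x,f=fit([(w,C,px)],[.6,.07,0]); print(x.round(4),f.round(1).tolist())
inv=lambda P:(P[:,:2]-x[:2])@np.array([[np.cos(x[2]),-np.sin(x[2])],[np.sin(x[2]),np.cos(x[2])]])
p=back(w,[[283.5,92]],.098);print("handle",p,inv(p))
e=back(w,[[240+35/4,90]],.076);print("cover edge",inv(e))
E
python3 b.py
```

```text
[ 0.6013  0.0713 -0.0183] [[-1.6, -0.7], [1.5, -0.4], [-0.9, 0.5], [0.1, 0.9], [0.1, 0.4], [0.3, -0.2], [0.7, 0.3], [-0.1, 0.1]]
handle [[0.60307349 0.07226177 0.098     ]] [[0.00179714 0.00098025]]
cover edge [[-0.03311023  0.00401112]]
```

{"name": "servo_tool", "arguments": {"plan": [[1,10,-15,0,0],[2,25,-35,-0.01,0],[3,42,-60,-0.015,0],[4,60,-90,-0.015,0],[4,78,-115,-0.015,0],[4,90,-135,-0.015,0],[4,94,-155,-0.015,0],[4,94,-172,-0.015,0],[4,94,-184,-0.015,0],[4,94,-187,-0.015,0]]}}

```text
clock: 3.68
position: [0.6019, 0.0719, 0.0824]
tool_rot: [-3.139, 0.0, 1.553]
force: [-0.1, 0.1, 0.3]
grip_width: 0.0423
```

{"name": "servo_tool", "arguments": {"plan": [[0,0,0,0,0.4],[0,0,0,0,1],[0,0,0,0,1],[0,0,0,0,1],[0,0,0,0,1],[0,0,0,0,1],[0,0,0,0,1],[0,0,0,0,1],[0,0,0,0,1],[0,0,0,0,1]], "squeeze": 25}}

```text
clock: 4.52
position: [0.6033, 0.072, 0.0853]
tool_rot: [3.14, 0.0, 1.552]
force: [-1.2, -1.1, 8.0]
grip_width: 0.0129
```

```bash
python3 cap.py c wrist
```

```text
4.57 [0.6033 0.072  0.0853] [3.14  0.    1.552] [-1.7 -1.6  7.4] 0.0132 q [ 0.04  0.7  -0.38  1.75  0.35  0.76 -0.53]
```

View pics/c_wrist.png

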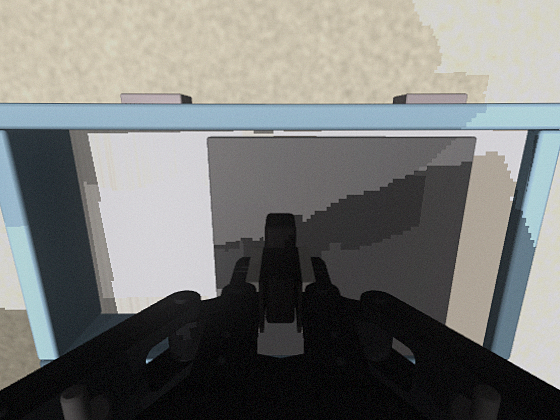

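{"name": "servo_tool", "arguments": {"plan": [[2,0,1,0,1],[7,0,1,0,1],[13,0,1,0,1],[19,0,1,0,1],[25,-0.5,1,0,1],[30,-0.5,1,0,1],[34,-0.5,1,0,1],[36,-0.6,1,0,1],[36,-0.6,1,0,1],[36,-0.6,1,0,1]]}}

```text
clock: 5.4
position: [0.6352, 0.0714, 0.0852]
tool_rot: [-3.134, 0.002, 1.553]
force: [-32.6, -3.0, 24.1]
grip_width: 0.013
```

```bash
python3 cap.py d wrist
```

```text
5.45 [0.6352 0.0714 0.0852] [-3.134e+00  2.000e-03  1.553e+00] [-33.3  -4.5  24.8] 0.0132 q [ 0.04  0.74 -0.38  1.65  0.35  0.83 -0.5 ]
```

View pics/d_wrist.png

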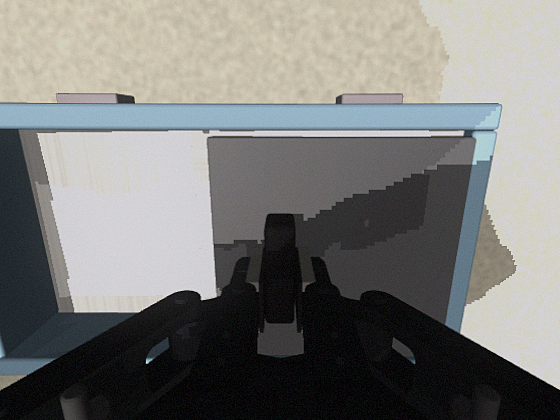

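{"name": "servo_tool", "arguments": {"plan": [[-1.5,0,0,0,0.2],[-1.5,0,0,0,0],[-1.5,0,0,0,0],[-1.5,0,5,0,0],[-1.5,0,25,0,0],[-1.5,0,60,0,0],[-5,-5,100,0,0],[-20,-25,140,-0.1,0],[-40,-50,170,-0.22,0],[-60,-80,195,-0.34,0]]}}

```text
clock: 6.28
position: [0.5832, -0.0014, 0.2774]
tool_rot: [3.14, -0.002, 1.209]
force: [-0.1, 0.0, 1.1]
grip_width: 0.0428
```

{"name": "servo_tool", "arguments": {"plan": [[-15,-35,15,-0.12,0],[-30,-70,25,-0.24,0],[-45,-105,30,-0.36,0],[-60,-140,30,-0.48,0],[-75,-175,30,-0.6,0],[-90,-210,30,-0.72,0],[-105,-240,30,-0.84,0],[-115,-265,30,-0.96,0],[-122,-283,30,-1.05,0],[-125,-291,30,-1.12,0]]}}

```text
clock: 7.12
position: [0.457, -0.296, 0.3052]
tool_rot: [3.14, -0.001, 0.085]
force: [-0.4, 0.6, 0.3]
grip_width: 0.0427
```

```bash
python3 cap.py e wrist top side
```

```text
7.27 [ 0.4584 -0.2931  0.3049] [ 3.141e+00 -1.000e-03  9.400e-02] [ 0.3  0.6 -0.1] 0.0425 q [ 0.49  0.32 -0.04  1.72  0.01  1.1  -1.03]
```

View pics/e_wrist.png

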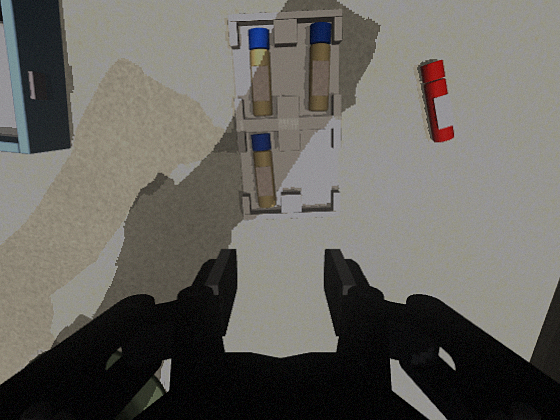

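View pics/e_top.png

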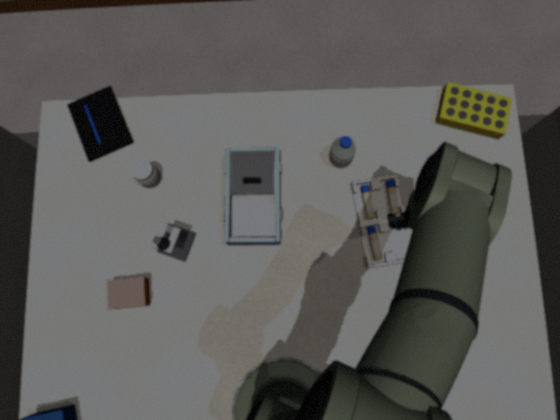

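Run:
```python
import cv2; from h import *
im=cv2.imread("pics/e_wrist.png")
cv2.imwrite("pics/e_c.png",crop(im,220,5,360,225,3.6)[:,:])
```

```text
(no output)
```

View pics/e_c.png

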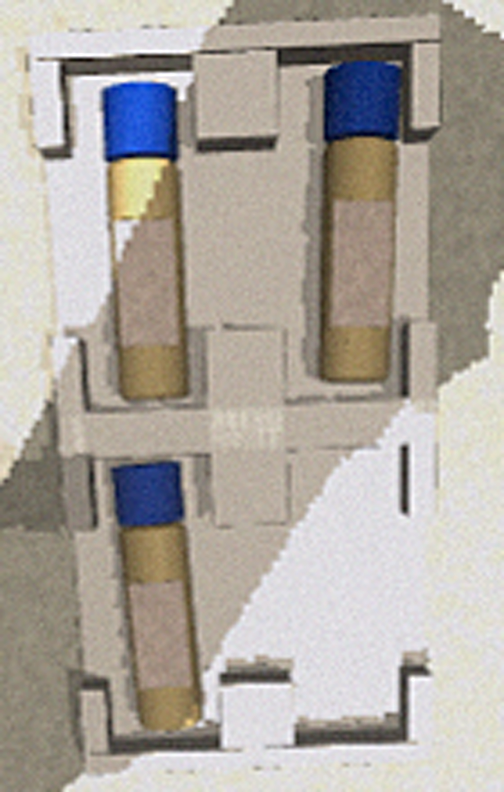

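Run:
```python
from fit import *; import pickle
w=pickle.load(open("pics/e_wrist.pkl","rb"))
for n,a,b in (("A",(140,87),(156,393)),("B",(363,68),(355,376)),("C",(147,467),(171,723))):
    p=back(w,np.array([a,b])/3.6+[220,5],.022)[:,:2]; d=p[0]-p[1]
    print(n,p.mean(0).round(4),np.linalg.norm(d).round(4),np.arctan2(d[1],d[0]).round(3))
C=np.array([[.128,.068,.027],[.128,-.068,.027],[-.128,-.068,.027],[-.128,.068,.027]])
px=np.array([[30,40],[438,18],[428,742],[90,765]])/3.6+[220,5]
print(fit([(w,C,px)],[.52,-.3,.09])[0], )
```

```text
A [ 0.5796 -0.2617] 0.0984 0.124
B [ 0.5915 -0.3342] 0.0981 0.092
C [ 0.4563 -0.2743] 0.0979 0.163
[ 0.52200594 -0.30160471  0.1309669 ]
```

{"name": "servo_tool", "arguments": {"plan": [[0,5,-20,0.02,-0.3],[-1,12,-55,0.05,-0.3],[-2,18,-95,0.07,-0.3],[-2,19,-135,0.07,-0.3],[-2,19,-175,0.07,-0.3],[-2,19,-210,0.07,-0.3],[-2,19,-242,0.07,-0.3],[-2,19,-268,0.07,-0.3],[-2,19,-285,0.07,-0.3],[-2,19,-295,0.07,-0.3]]}}

```text
clock: 8.1
position: [0.4563, -0.2722, 0.0076]
tool_rot: [-3.139, 0.001, 0.167]
force: [-0.2, 0.6, 1.4]
grip_width: 0.0558
```

{"name": "servo_tool", "arguments": {"plan": [[0,0,0,0,-0.3],[0,0,0,0,0.2],[0,0,0,0,1],[0,0,0,0,1],[0,0,0,0,1],[0,0,0,0,1],[0,0,0,0,1],[0,0,0,0,1],[0,0,0,0,1],[0,0,0,0,1]], "squeeze": 25}}

```text
clock: 8.93
position: [0.4571, -0.2742, 0.011]
tool_rot: [3.141, -0.002, 0.163]
force: [-0.8, 1.9, 5.2]
grip_width: 0.0252
```

```bash
python3 cap.py f wrist
```

```text
8.98 [ 0.4571 -0.2742  0.011 ] [ 3.141e+00 -2.000e-03  1.630e-01] [-0.1  1.3  5.7] 0.0251 q [ 0.46  0.72 -0.05  1.98  0.07  0.45 -1.05]
```

View pics/f_wrist.png

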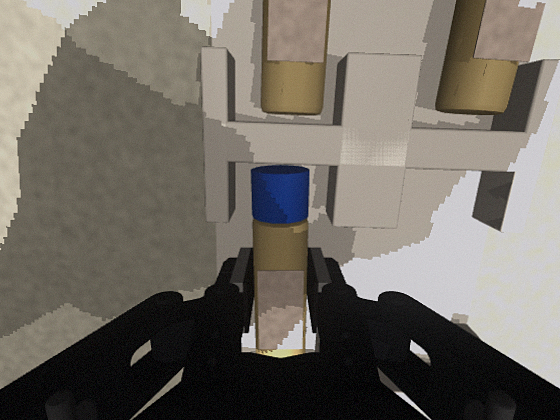

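{"name": "servo_tool", "arguments": {"plan": [[0,0,10,0,1],[0,0,35,0,1],[0,5,70,0,1],[2,20,105,0.1,1],[8,45,130,0.22,1],[16,75,145,0.34,1],[24,110,150,0.46,1],[32,145,150,0.58,1],[40,180,150,0.7,1],[48,215,150,0.82,1]]}}

```text
clock: 9.82
position: [0.5044, -0.0577, 0.1614]
tool_rot: [3.139, -0.0, 0.988]
force: [0.1, -0.9, -1.1]
grip_width: 0.025
```

{"name": "servo_tool", "arguments": {"plan": [[8,33,0,0.12,1],[16,65,0,0.24,1],[24,92,0,0.36,1],[30,113,0,0.48,1],[34,126,-5,0.56,1],[35,131,-15,0.57,1],[35,131,-35,0.57,1],[35,131,-60,0.57,1],[35,131,-80,0.57,1],[35,131,-92,0.57,1]]}}

```text
clock: 10.65
position: [0.5382, 0.0707, 0.066]
tool_rot: [-3.14, 0.001, 1.55]
force: [0.2, 0.6, -0.4]
grip_width: 0.0251
```

```bash
python3 cap.py g wrist
```

```text
10.7 [0.5377 0.0708 0.0648] [-3.138e+00  1.000e-03  1.550e+00] [-1.8 -1.  -3.8] 0.0253 q [ 0.04  0.66 -0.39  1.92  0.4   0.64 -0.62]
```

View pics/g_wrist.png

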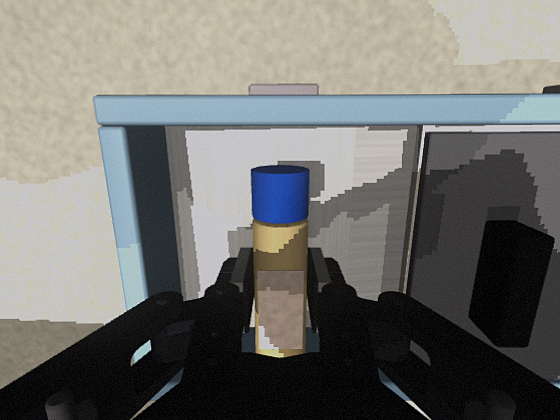

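{"name": "servo_tool", "arguments": {"plan": [[1,0,-8,0,1],[2,1,-18,0,1],[2,1,-26,0,1],[2,1,-29,0,1],[2,1,-29,0,1],[2,1,-29,0,0.5],[2,1,-29,0,0.2],[2,1,-29,0,0.0],[2,1,-29,0,0],[2,1,-29,0,0]]}}

```text
clock: 11.53
position: [0.5413, 0.0729, 0.0388]
tool_rot: [3.141, -0.0, 1.553]
force: [-0.4, 0.1, -0.7]
grip_width: 0.0423
```

```bash
python3 cap.py h wrist
```

```text
11.58 [0.5413 0.073  0.0388] [ 3.141 -0.     1.553] [-0.2 -0.4  0.8] 0.0429 q [ 0.02  0.7  -0.37  1.93  0.43  0.59 -0.64]
```

View pics/h_wrist.png

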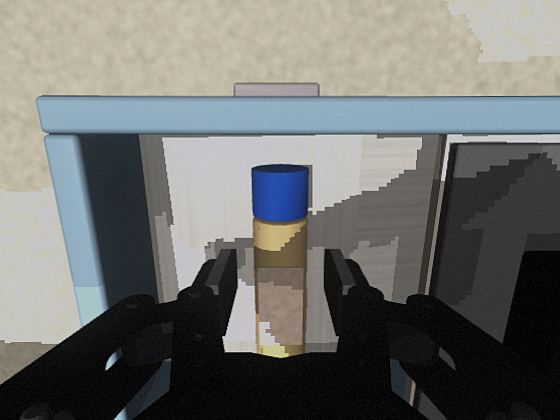

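{"name": "servo_tool", "arguments": {"plan": [[0,0,10,0,0],[0,0,28,0,0],[0,0,45,0,0.3],[-10,0,48,0,1],[-26,0,48,0,1],[-38,0,45,0,1],[-43,0,35,0,1],[-43,0,18,0,1],[-43,0,3,0,1],[-43,0,-2,0,1]]}}

```text
clock: 12.42
position: [0.497, 0.0728, 0.0354]
tool_rot: [-3.14, 0.0, 1.553]
force: [-1.5, 0.2, -0.3]
grip_width: -0.0
```

{"name": "servo_tool", "arguments": {"plan": [[0,0,0,0,1],[3,0,0,0,1],[8,0,0,0,1],[14,0,0,0,1],[21,0,0,0,1],[29,0,0,0,1],[38,0,0,0,1],[48,0,0,0,1],[57,0,0,0,1],[63,0,0,0,1]]}}

```text
clock: 13.25
position: [0.5626, 0.0729, 0.0366]
tool_rot: [3.141, -0.0, 1.552]
force: [0.5, 0.2, -0.1]
grip_width: -0.0001
```

```bash
python3 cap.py i wrist top
```

```text
13.35 [0.5622 0.073  0.0365] [ 3.141 -0.     1.552] [0.2 0.  0.4] 0.0001 q [ 0.03  0.73 -0.37  1.87  0.43  0.62 -0.63]
```

View pics/i_wrist.png

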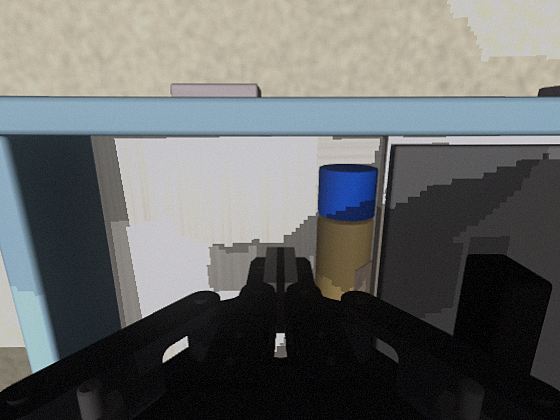

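{"name": "servo_tool", "arguments": {"plan": [[0,0,0,0,1],[2,0,0,0,1],[5,0,0,0,1],[9,0,0,0,1],[11,0,0,0,1],[12,0,0,0,1],[12,0,0,0,1],[12,0,0,0,1],[12,0,0,0,1],[12,0,0,0,1]]}}

```text
clock: 14.18
position: [0.5731, 0.073, 0.0366]
tool_rot: [-3.141, 0.0, 1.553]
force: [0.5, -0.1, -0.2]
grip_width: -0.0001
```

```bash
python3 cap.py j wrist top side
```

```text
14.33 [0.5731 0.073  0.0366] [-3.142 -0.     1.553] [-0.6  0.1 -0. ] -0.0 q [ 0.03  0.74 -0.37  1.84  0.43  0.64 -0.62]
```

View pics/j_wrist.png

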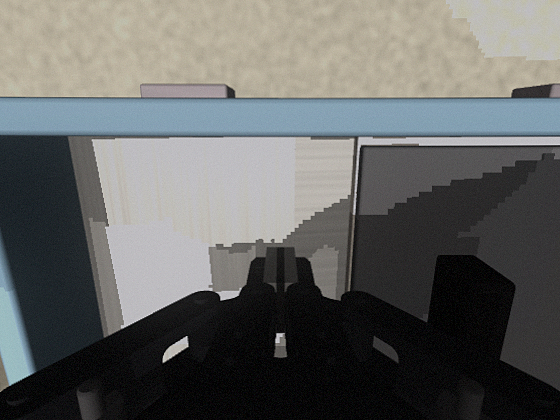

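View pics/j_side.png

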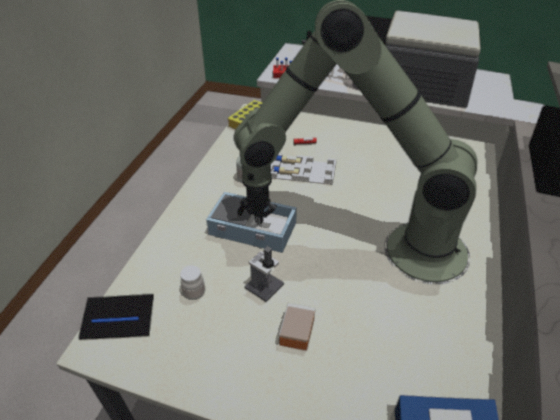

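{"name": "servo_tool", "arguments": {"plan": [[-5,0,5,0,1],[-10,0,25,0,1],[-10,0,60,0,0.5],[-10,-5,95,0,0],[-15,-20,130,-0.1,-0.3],[-25,-45,165,-0.22,-0.3],[-35,-75,195,-0.34,-0.3],[-45,-108,220,-0.46,-0.3],[-55,-142,240,-0.58,-0.3],[-65,-177,255,-0.7,-0.3]]}}

```text
clock: 15.17
position: [0.5078, -0.1031, 0.2932]
tool_rot: [3.14, -0.001, 0.848]
force: [1.1, -0.8, 0.1]
grip_width: 0.0553
```

{"name": "servo_tool", "arguments": {"plan": [[-10,-35,8,-0.12,-0.3],[-20,-70,10,-0.24,-0.3],[-28,-105,10,-0.36,-0.3],[-36,-135,10,-0.48,-0.3],[-42,-160,10,-0.58,-0.3],[-46,-178,10,-0.67,-0.3],[-48,-187,10,-0.72,-0.3],[-48,-189,10,-0.74,-0.3],[-48,-189,10,-0.74,-0.3],[-48,-189,10,-0.74,-0.3]]}}

```text
clock: 16.0
position: [0.4608, -0.2903, 0.3009]
tool_rot: [-3.141, -0.0, 0.115]
force: [-0.6, 0.3, 0.4]
grip_width: 0.0551
```

```bash
python3 cap.py k wrist top;  python3 - <<'E'
import cv2; from h import *
im=cv2.imread("pics/k_wrist.png")
cv2.imwrite("pics/k_c.png",crop(im,200,0,370,160,4))
im=cv2.imread("pics/k_top.png")
cv2.imwrite("pics/k_t.png",crop(im,200,130,300,260,4))
E
```

```text
16.1 [ 0.461  -0.2903  0.3009] [-3.141 -0.     0.115] [-0.2 -0.6  0.4] 0.0556 q [ 0.52  0.32 -0.08  1.72  0.03  1.1  -1.03]
```

View pics/k_wrist.png

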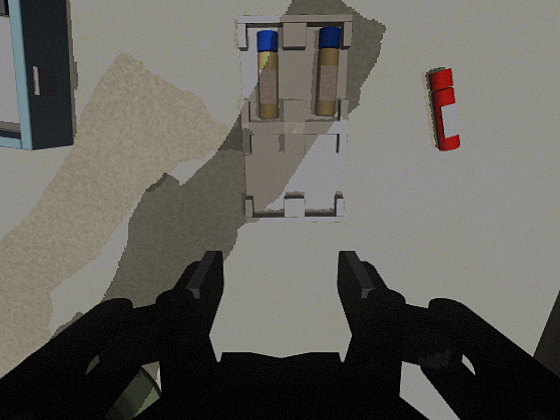

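View pics/k_c.png

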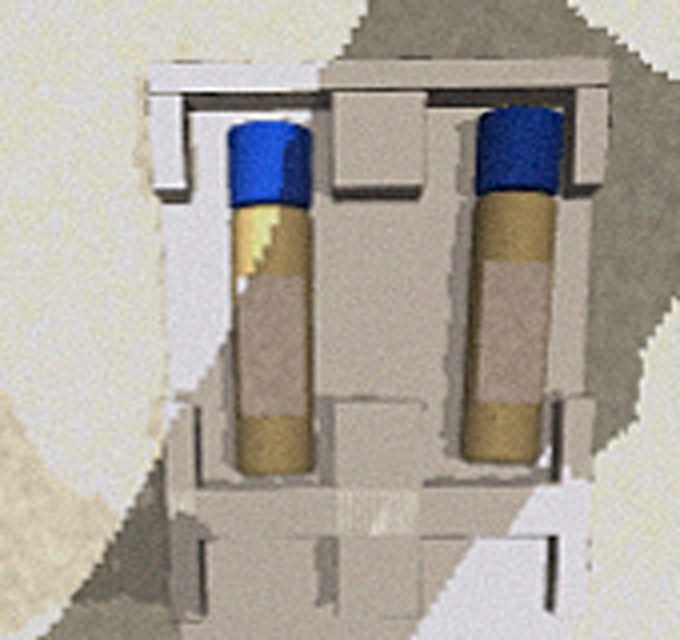

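View pics/k_t.png

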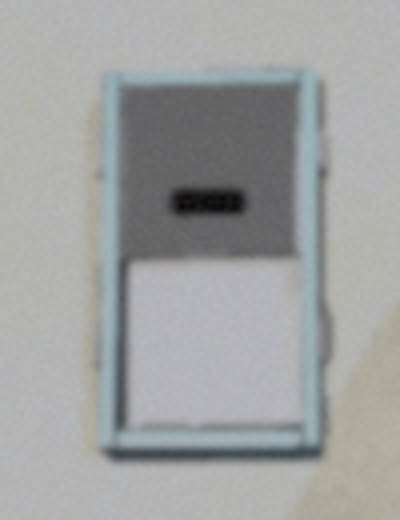

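Run:
```python
from fit import *; import pickle
w=pickle.load(open("pics/k_wrist.pkl","rb"))
for n,a,b in (("A",(270,126),(275,468)),("B",(520,112),(500,456))):
    p=back(w,np.array([a,b])/4+[200,0],.022)[:,:2]; d=p[0]-p[1]
    print(n,p.mean(0).round(4),np.linalg.norm(d).round(4),np.arctan2(d[1],d[0]).round(3))
```

```text
A [ 0.5797 -0.2611] 0.0983 0.12
B [ 0.5918 -0.3338] 0.0983 0.095
```

{"name": "servo_tool", "arguments": {"plan": [[12,3,-10,0,-0.3],[35,9,-30,0,-0.3],[62,16,-60,0,-0.3],[88,22,-92,0,-0.3],[108,27,-128,0,-0.3],[118,29,-166,0.005,-0.3],[119,29,-205,0.005,-0.3],[119,29,-242,0.005,-0.3],[119,29,-272,0.005,-0.3],[119,29,-288,0.005,-0.3]]}}

```text
clock: 16.93
position: [0.5785, -0.2601, 0.0081]
tool_rot: [-3.139, 0.004, 0.12]
force: [-0.1, 0.5, 0.0]
grip_width: 0.056
```

{"name": "servo_tool", "arguments": {"plan": [[0,0,-3,0,-0.3],[0,0,-3,0,0],[0,0,-3,0,0.3],[0,0,-3,0,1],[0,0,-3,0,1],[0,0,-3,0,1],[0,0,-3,0,1],[0,0,-3,0,1],[0,0,-3,0,1],[0,0,-3,0,1]]}}

```text
clock: 17.77
position: [0.5805, -0.2626, 0.0111]
tool_rot: [3.141, -0.002, 0.118]
force: [-1.3, 0.2, 8.7]
grip_width: 0.0248
```

```bash
python3 cap.py l wrist
```

```text
17.82 [ 0.5805 -0.2626  0.0112] [ 3.141e+00 -2.000e-03  1.180e-01] [-0.4  0.9  8.5] 0.0252 q [ 0.38  0.82 -0.08  1.69  0.1   0.63 -1.2 ]
```

View pics/l_wrist.png

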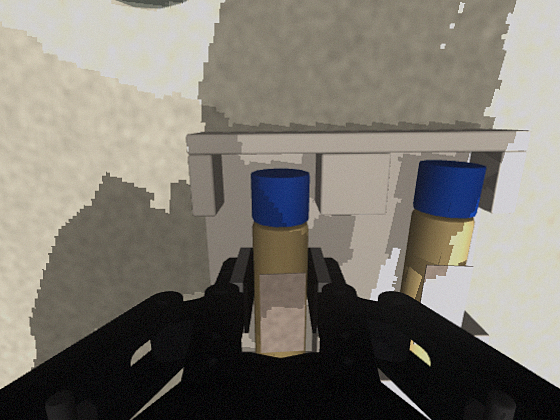

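{"name": "servo_tool", "arguments": {"plan": [[0,0,10,0,1],[0,0,35,0,1],[-5,3,70,0,1],[-12,18,105,0.1,1],[-20,42,135,0.22,1],[-26,72,150,0.34,1],[-30,105,152,0.46,1],[-34,140,152,0.58,1],[-38,175,152,0.7,1],[-40,210,152,0.82,1]]}}

```text
clock: 18.65
position: [0.5391, -0.0512, 0.1631]
tool_rot: [3.14, -0.0, 0.943]
force: [0.5, -0.9, -0.7]
grip_width: 0.0249
```

{"name": "servo_tool", "arguments": {"plan": [[0,32,0,0.12,1],[0,63,0,0.24,1],[0,90,0,0.36,1],[0,110,0,0.48,1],[0,121,-5,0.58,1],[0,125,-15,0.615,1],[0,125,-35,0.615,1],[0,125,-60,0.615,1],[0,125,-80,0.615,1],[0,125,-92,0.615,1]]}}

```text
clock: 19.48
position: [0.5388, 0.0714, 0.0679]
tool_rot: [-3.14, 0.001, 1.55]
force: [-0.5, -0.0, -0.6]
grip_width: 0.0249
```

```bash
python3 cap.py m wrist
```

```text
19.53 [0.5383 0.0715 0.0667] [-3.138e+00  1.000e-03  1.551e+00] [-2.7 -0.9 -3.8] 0.025 q [ 0.07  0.66 -0.43  1.92  0.43  0.66 -0.65]
```

View pics/m_wrist.png

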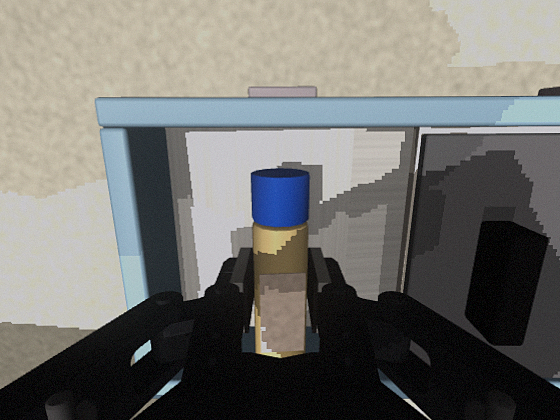

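Same picture as before: tube over the bay at (280,260). Lower, release, push in.

{"name": "servo_tool", "arguments": {"plan": [[1,0,-8,0,1],[1,0,-18,0,1],[1,0,-27,0,1],[1,0,-31,0,1],[1,0,-31,0,1],[1,0,-31,0,0.5],[1,0,-31,0,0.2],[1,0,-31,0,0],[1,0,-31,0,0],[1,0,-31,0,0]]}}

```text
clock: 20.37
position: [0.5408, 0.0727, 0.0391]
tool_rot: [3.141, -0.0, 1.553]
force: [-0.0, 0.5, -0.6]
grip_width: 0.0425
```

{"name": "servo_tool", "arguments": {"plan": [[0,0,10,0,0],[0,0,28,0,0],[0,0,45,0,0.3],[-10,0,48,0,1],[-26,0,48,0,1],[-38,0,45,0,1],[-43,0,35,0,1],[-43,0,18,0,1],[-43,0,3,0,1],[-43,0,-1,0,1]]}}

```text
clock: 21.2
position: [0.4965, 0.0725, 0.0366]
tool_rot: [-3.14, 0.0, 1.553]
force: [-0.2, 0.1, -0.5]
grip_width: 0.0
```

{"name": "servo_tool", "arguments": {"plan": [[0,0,0,0,1],[3,0,0,0,1],[8,0,0,0,1],[14,0,0,0,1],[21,0,0,0,1],[29,0,0,0,1],[38,0,0,0,1],[48,0,0,0,1],[58,0,0,0,1],[67,0,0,0,1]]}}

```text
clock: 22.03
position: [0.566, 0.0726, 0.0379]
tool_rot: [3.141, -0.0, 1.552]
force: [-0.2, 0.2, 1.2]
grip_width: 0.0002
```

{"name": "servo_tool", "arguments": {"plan": [[5,0,0,0,1],[8,0,0,0,1],[10,0,0,0,1],[10,0,0,0,1],[10,0,0,0,1],[10,0,0,0,1],[10,0,0,0,1],[10,0,0,0,1],[10,0,0,0,1],[10,0,0,0,1]]}}

```text
clock: 22.87
position: [0.5746, 0.0727, 0.0379]
tool_rot: [3.142, 0.0, 1.553]
force: [-1.1, 0.3, -0.6]
grip_width: 0.0
```

```bash
python3 cap.py n wrist
```

```text
22.92 [0.5746 0.0727 0.0379] [-3.142  0.     1.553] [ 0.6  0.  -0.8] -0.0005 q [ 0.06  0.75 -0.41  1.84  0.46  0.66 -0.64]
```

View pics/n_wrist.png

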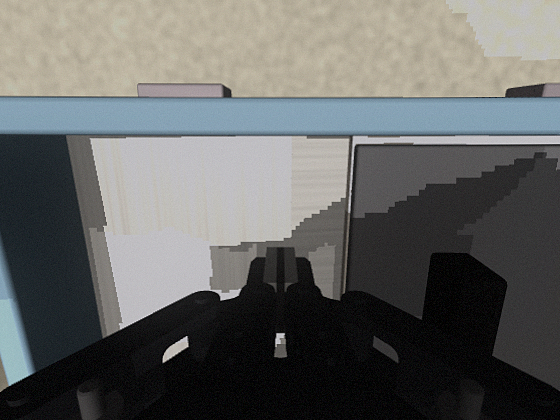

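The bay is empty, so the second tube rolled under the hood. Back to the tray, with a look before the third tube.

{"name": "servo_tool", "arguments": {"plan": [[-5,0,5,0,1],[-10,0,25,0,1],[-10,0,60,0,0.5],[-10,-5,95,0,0],[-15,-20,130,-0.1,-0.3],[-25,-45,165,-0.22,-0.3],[-35,-75,195,-0.34,-0.3],[-45,-108,220,-0.46,-0.3],[-55,-142,240,-0.58,-0.3],[-65,-177,255,-0.7,-0.3]]}}

```text
clock: 23.75
position: [0.5093, -0.1034, 0.2944]
tool_rot: [3.14, -0.001, 0.848]
force: [0.7, -0.1, -0.3]
grip_width: 0.0557
```

{"name": "servo_tool", "arguments": {"plan": [[-10,-35,8,-0.12,-0.3],[-20,-70,10,-0.24,-0.3],[-28,-105,10,-0.36,-0.3],[-36,-135,10,-0.48,-0.3],[-42,-160,10,-0.58,-0.3],[-46,-178,10,-0.67,-0.3],[-48,-187,10,-0.74,-0.3],[-48,-189,10,-0.76,-0.3],[-48,-189,10,-0.76,-0.3],[-48,-189,10,-0.76,-0.3]]}}

```text
clock: 24.58
position: [0.4624, -0.2906, 0.3022]
tool_rot: [-3.141, -0.0, 0.096]
force: [0.6, -0.2, -0.9]
grip_width: 0.0555
```

```bash
python3 cap.py o wrist top;  python3 - <<'E'
import cv2; from h import *
im=cv2.imread("pics/o_wrist.png")
cv2.imwrite("pics/o_c.png",crop(im,200,0,370,160,4))
E
```

```text
24.68 [ 0.4625 -0.2906  0.3022] [-3.141 -0.     0.096] [ 0.1 -0.1  0.2] 0.0556 q [ 0.55  0.33 -0.13  1.72  0.05  1.1  -1.07]
```

View pics/o_c.png

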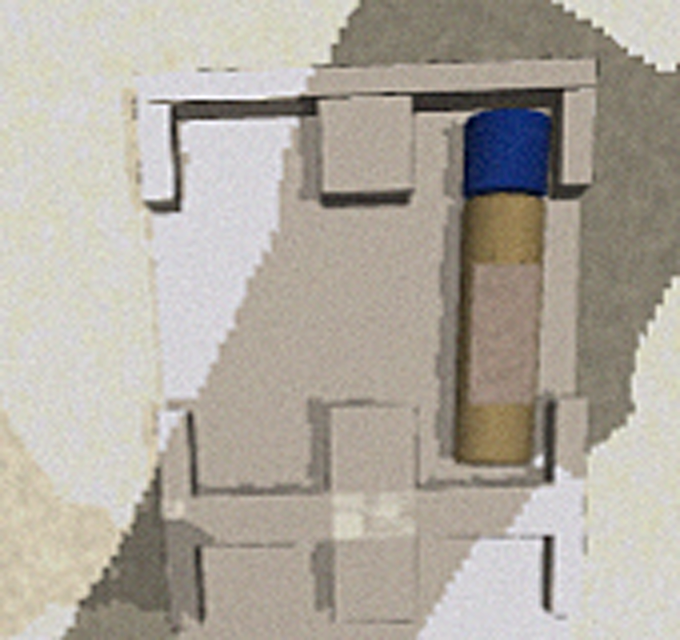

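View pics/o_top.png

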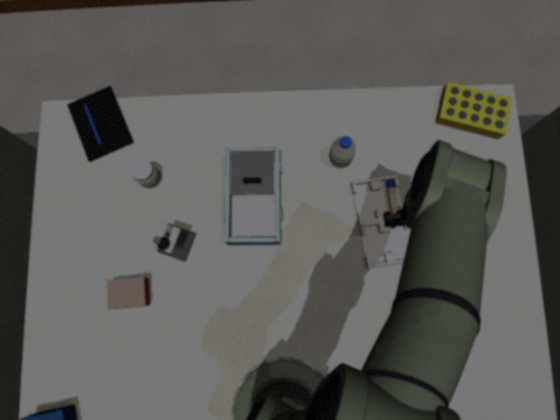

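{"name": "servo_tool", "arguments": {"plan": [[12,-4,-10,0,-0.3],[37,-12,-30,0,-0.3],[65,-22,-60,0,-0.3],[94,-31,-92,0,-0.3],[116,-39,-128,0,-0.3],[127,-43,-166,0,-0.3],[129,-43,-205,0,-0.3],[129,-43,-242,0,-0.3],[129,-43,-272,0,-0.3],[129,-43,-288,0,-0.3]]}}

```text
clock: 25.52
position: [0.5898, -0.3328, 0.0101]
tool_rot: [-3.139, 0.003, 0.095]
force: [1.0, -0.4, 0.1]
grip_width: 0.0554
```

{"name": "servo_tool", "arguments": {"plan": [[0,0,-4,0,-0.3],[0,0,-4,0,0],[0,0,-4,0,0.3],[0,0,-4,0,1],[0,0,-4,0,1],[0,0,-4,0,1],[0,0,-4,0,1],[0,0,-4,0,1],[0,0,-4,0,1],[0,0,-4,0,1]]}}

```text
clock: 26.35
position: [0.5924, -0.3351, 0.0123]
tool_rot: [3.14, -0.003, 0.093]
force: [-1.2, 1.2, 10.2]
grip_width: 0.0247
```

```bash
python3 cap.py p wrist
```

```text
26.4 [ 0.5924 -0.3352  0.0123] [ 3.14e+00 -3.00e-03  9.30e-02] [-0.3  1.2 10.1] 0.025 q [ 0.49  0.87 -0.1   1.56  0.12  0.71 -1.14]
```

View pics/p_wrist.png

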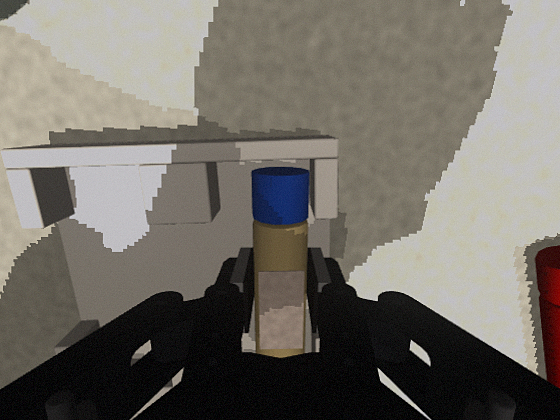

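{"name": "servo_tool", "arguments": {"plan": [[0,0,10,0,1],[0,2,38,0,1],[-8,15,75,0.05,1],[-18,38,110,0.15,1],[-28,68,135,0.27,1],[-36,102,150,0.39,1],[-42,140,152,0.51,1],[-47,178,152,0.63,1],[-50,216,152,0.75,1],[-52,254,152,0.87,1]]}}

```text
clock: 27.23
position: [0.5388, -0.0794, 0.1638]
tool_rot: [3.139, -0.0, 0.968]
force: [1.3, -0.0, -0.2]
grip_width: 0.0248
```

{"name": "servo_tool", "arguments": {"plan": [[0,38,0,0.12,1],[0,74,0,0.24,1],[0,106,0,0.36,1],[0,132,0,0.48,1],[0,148,-5,0.56,1],[0,153,-15,0.59,1],[0,154,-35,0.59,1],[0,154,-60,0.59,1],[0,154,-80,0.59,1],[0,154,-92,0.59,1]]}}

```text
clock: 28.07
position: [0.5386, 0.0721, 0.0686]
tool_rot: [-3.14, 0.001, 1.551]
force: [0.2, -0.2, -0.9]
grip_width: 0.0248
```

```bash
python3 cap.py q wrist
```

```text
28.12 [0.538  0.0722 0.0673] [-3.139e+00  1.000e-03  1.551e+00] [-3.3 -0.4 -3. ] 0.0251 q [ 0.09  0.66 -0.46  1.92  0.46  0.67 -0.67]
```

View pics/q_wrist.png

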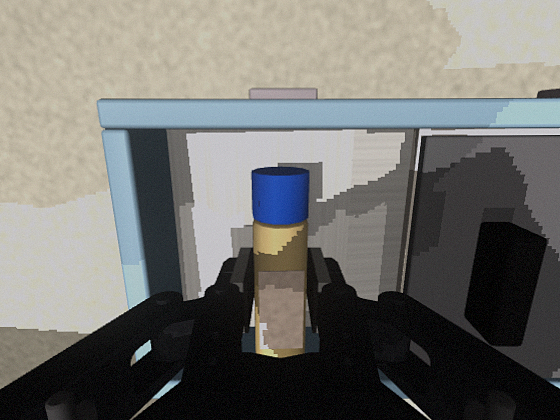

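{"name": "servo_tool", "arguments": {"plan": [[1,0,-8,0,1],[1,0,-18,0,1],[1,0,-27,0,1],[1,0,-31,0,1],[1,0,-31,0,1],[1,0,-31,0,0.5],[1,0,-31,0,0.2],[1,0,-31,0,0],[1,0,-31,0,0],[1,0,-31,0,0]]}}

```text
clock: 28.95
position: [0.5403, 0.0733, 0.0393]
tool_rot: [3.141, -0.0, 1.553]
force: [-0.3, 0.5, 0.3]
grip_width: 0.0424
```

{"name": "servo_tool", "arguments": {"plan": [[0,0,10,0,0],[0,0,28,0,0],[0,0,45,0,0.3],[-10,0,48,0,1],[-26,0,48,0,1],[-38,0,45,0,1],[-43,0,35,0,1],[-43,0,18,0,1],[-43,0,3,0,1],[-43,0,-1,0,1]]}}

```text
clock: 29.78
position: [0.4959, 0.0731, 0.0368]
tool_rot: [-3.14, 0.0, 1.553]
force: [-0.5, 0.5, 1.2]
grip_width: 0.0005
```

{"name": "servo_tool", "arguments": {"plan": [[0,0,0,0,1],[3,0,0,0,1],[8,0,0,0,1],[14,0,0,0,1],[21,0,0,0,1],[29,0,0,0,1],[38,0,0,0,1],[48,0,0,0,1],[58,0,0,0,1],[67,0,0,0,1]]}}

```text
clock: 30.62
position: [0.5655, 0.0733, 0.0381]
tool_rot: [3.141, -0.0, 1.552]
force: [-0.5, 0.2, -0.0]
grip_width: -0.0002
```

{"name": "servo_tool", "arguments": {"plan": [[5,0,0,0,1],[8,0,0,0,1],[10,0,0,0,1],[10,0,0,0,1],[10,0,0,0,1],[10,0,0,0,1],[10,0,0,0,1],[10,0,0,0,1],[10,0,0,0,1],[10,0,0,0,1]]}}

```text
clock: 31.45
position: [0.5741, 0.0734, 0.0381]
tool_rot: [-3.142, 0.0, 1.553]
force: [0.4, -0.3, -0.1]
grip_width: -0.0001
```

```bash
python3 cap.py r wrist top side
```

```text
31.6 [0.5741 0.0734 0.0381] [-3.142  0.     1.553] [ 0.5 -0.1 -0.4] -0.0001 q [ 0.08  0.75 -0.44  1.84  0.49  0.66 -0.67]
```

View pics/r_wrist.png

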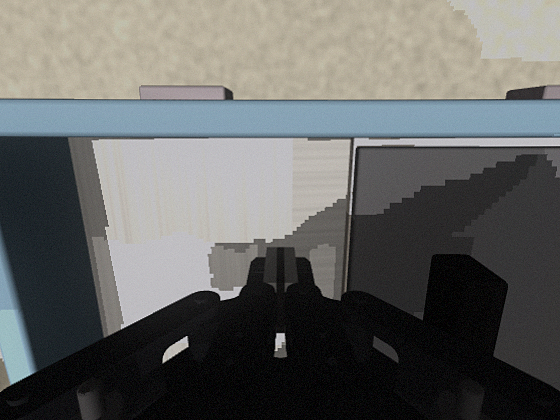

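View pics/r_side.png

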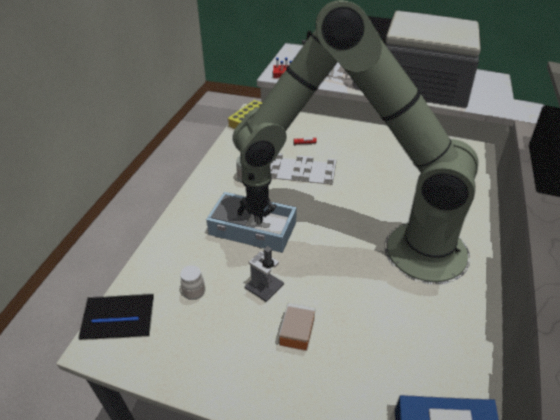

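{"name": "servo_tool", "arguments": {"plan": [[-5,0,8,0,1],[-6,0,30,0,1],[-6,0,65,0,0.5],[0,0,95,0,0],[15,-1,105,0,0],[35,-2,105,0,0],[52,-2,100,0,0],[60,-2,82,0,0],[61,-2,62,0,0],[61,-2,50,0,0]]}}

```text
clock: 32.43
position: [0.6346, 0.0712, 0.0868]
tool_rot: [-3.14, 0.0, 1.553]
force: [-0.5, 0.1, -0.4]
grip_width: 0.0426
```

{"name": "servo_tool", "arguments": {"plan": [[0,0,-2,0,0],[0,0,-2,0,0.4],[0,0,-2,0,1],[0,0,-2,0,1],[0,0,-2,0,1],[0,0,-2,0,1],[0,0,-1,0,1],[0,0,0,0,1],[0,0,0,0,1],[0,0,0,0,1]], "squeeze": 25}}

```text
clock: 33.27
position: [0.6345, 0.0715, 0.0876]
tool_rot: [-3.14, -0.0, 1.553]
force: [-1.5, 3.7, -18.8]
grip_width: 0.0129
```

```bash
python3 cap.py s wrist top
```

```text
33.37 [0.6345 0.0715 0.0876] [-3.14  -0.     1.553] [ -1.9   3.4 -18.6] 0.0129 q [ 0.11  0.75 -0.48  1.65  0.43  0.85 -0.57]
```

View pics/s_wrist.png

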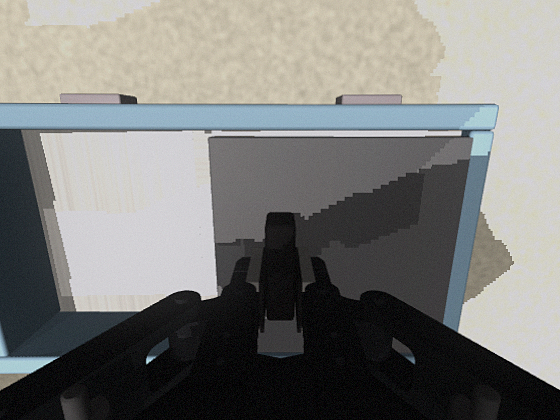

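{"name": "servo_tool", "arguments": {"plan": [[-2,0,-2,0,1],[-8,0,-2,0,1],[-16,0.3,-2,0,1],[-26,0.5,-2,0,1],[-36,0.6,-2,0,1],[-46,0.8,-2,0,1],[-56,1,-2,0,1],[-66,1.2,-2,0,1],[-76,1.4,-2,0,1],[-84,1.5,-2,0,1]]}}

```text
clock: 34.2
position: [0.5513, 0.0731, 0.0874]
tool_rot: [3.139, -0.0, 1.553]
force: [2.8, 2.1, 5.0]
grip_width: 0.0133
```

{"name": "servo_tool", "arguments": {"plan": [[-8,0.1,0,0,1],[-16,0.3,0,0,1],[-24,0.4,0,0,1],[-31,0.6,0,0,1],[-36,0.7,0,0,1],[-39,0.7,0,0,1],[-40.5,0.7,0,0,1],[-41,0.7,0,0,1],[-41,0.7,0,0,1],[-41,0.7,0,0,1]]}}

```text
clock: 35.03
position: [0.5128, 0.0738, 0.0874]
tool_rot: [3.135, -0.001, 1.552]
force: [14.4, 0.9, -6.0]
grip_width: 0.0127
```

```bash
python3 cap.py u wrist top
```

```text
35.13 [0.5128 0.0739 0.0874] [ 3.135e+00 -1.000e-03  1.552e+00] [14.9  1.6 -5.1] 0.0132 q [ 0.1   0.6  -0.48  1.98  0.45  0.66 -0.69]
```

View pics/u_wrist.png

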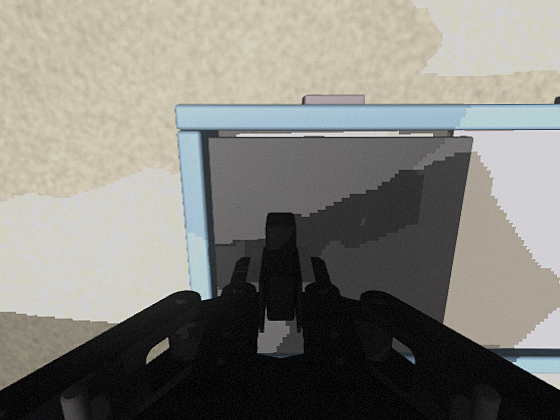

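Run:
```python
import cv2,pickle; from h import *
t=pickle.load(open("pics/u_top.pkl","rb")); s=pickle.load(open("pics/j_side.pkl","rb"))
print(back(t,[[163.4,242.9]],.126), back(s,[[160+281/2.6,130+346/2.6],[160+281/2.6,130+308/2.6]],.126))
im=cv2.imread("pics/u_top.png"); cv2.imwrite("pics/u_t.png",crop(im,120,200,220,270,7))
im=cv2.imread("pics/j_side.png"); cv2.imwrite("pics/j_s.png",crop(im,220,230,320,320,6))
print(back(t,[[200+0,130]],.0), back(t,[[146,174]],0.0), back(t,[[128,293]],.059))
```

```text
[[0.45721535 0.3064546  0.126     ]] [[0.45435974 0.31090247 0.126     ]
 [0.4729556  0.2556098  0.126     ]]
[[0.82427213 0.2343667  0.        ]] [[0.6888433  0.39880138 0.        ]] [[0.32974642 0.42139477 0.059     ]]
```

View pics/u_t.png

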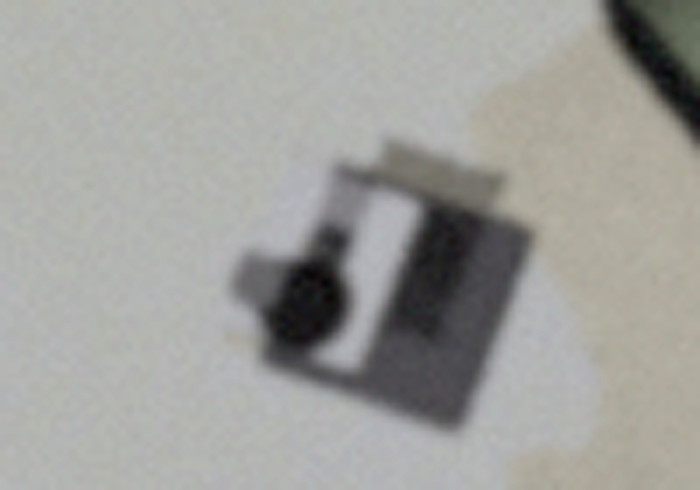

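View pics/j_s.png

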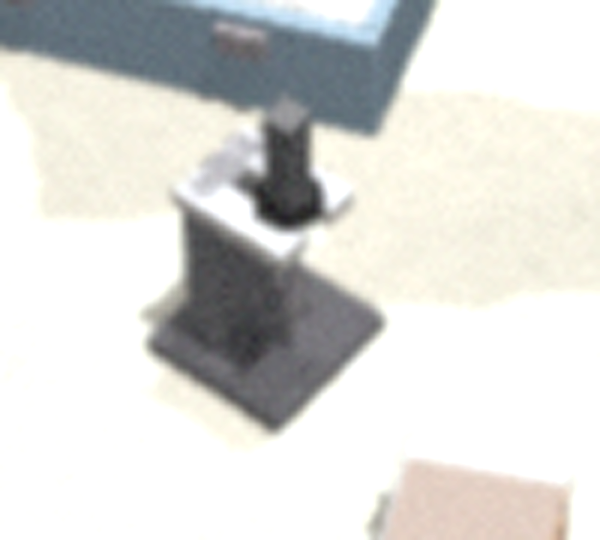

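{"name": "servo_tool", "arguments": {"plan": [[1,0,0,0,0.6],[1,0,0,0,0],[1,0,0,0,0],[1,0,0,0,0],[1,0,3,0,0],[1,0,20,0,0],[1,0,50,0,0],[0,0,85,0,0],[-3,0,120,0,0],[-8,5,155,0,0]]}}

```text
clock: 35.97
position: [0.5017, 0.0779, 0.2428]
tool_rot: [-3.141, 0.0, 1.552]
force: [0.5, -0.5, 0.3]
grip_width: 0.0429
```

{"name": "servo_tool", "arguments": {"plan": [[-5,8,10,-0.03,-0.1],[-15,25,25,-0.1,-0.1],[-28,50,40,-0.18,-0.1],[-42,78,52,-0.26,-0.1],[-56,104,57,-0.33,-0.1],[-68,125,57,-0.38,-0.1],[-76,140,57,-0.42,-0.1],[-80,147,57,-0.43,-0.1],[-80,147,57,-0.43,-0.1],[-80,147,57,-0.43,-0.1]]}}

```text
clock: 36.8
position: [0.4221, 0.2254, 0.2982]
tool_rot: [3.141, 0.0, 1.124]
force: [0.1, -0.2, -0.1]
grip_width: 0.0473
```

```bash
python3 cap.py v wrist top side
```

```text
36.95 [0.4225 0.2247 0.298 ] [3.142 0.    1.122] [ 0.1 -0.2 -0.4] 0.0468 q [-0.1   0.26 -0.62  1.86  0.17  1.07 -1.23]
```

View pics/v_wrist.png

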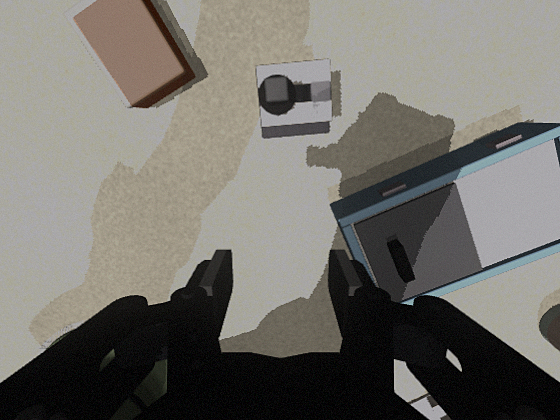

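Run:
```python
import cv2; from h import *
im=cv2.imread("pics/v_wrist.png")
cv2.imwrite("pics/v_c.png",crop(im,240,45,350,145,6.5))
```

```text
(no output)
```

View pics/v_c.png

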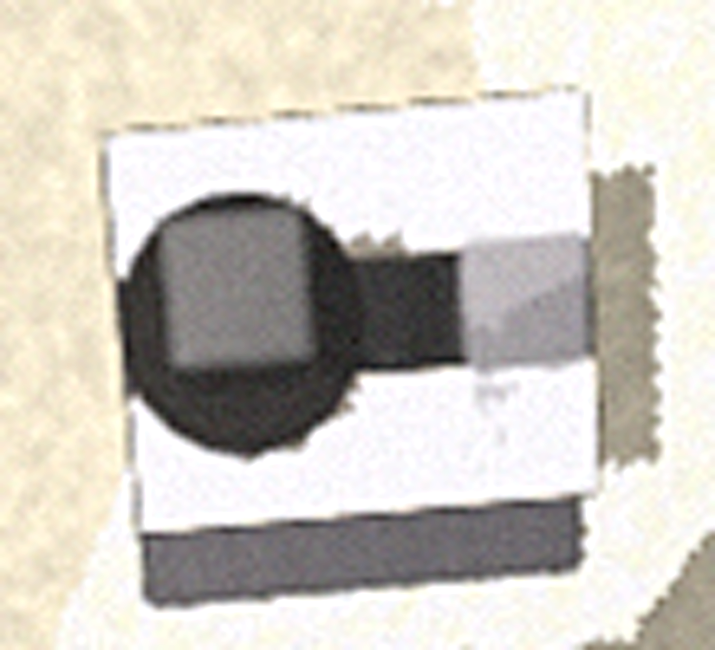

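Run:
```python
from fit import *; import pickle
w=pickle.load(open("pics/v_wrist.pkl","rb"))
S=6.5;o=[240,45]
z=.12;C=np.array([[-.018,.028,z],[.052,.028,z],[.052,-.028,z],[-.018,-.028,z]])
px=np.array([[105,135],[584,90],[597,495],[137,530]])/S+o
x,f=fit([(w,C,px)],[.457,.306,-.45]); print("stand",x.round(4),f.round(1).tolist())
z=.186;C=np.array([[-.009,.009,z],[.009,.009,z],[.009,-.009,z],[-.009,-.009,z]])
px=np.array([[163,213],[304,207],[313,361],[174,368]])/S+o
x,f=fit([(w,C,px)],[.457,.306,-.45]); print("grip",x.round(4),f.round(1).tolist())
print("collar",back(w,np.array([[241,325]])/S+o,.126))
# case check from this view: front-left corner etc
```

```text
stand [ 0.4594  0.3091 -0.3697] [[-0.6, -0.4], [0.3, 0.2], [0.1, -0.0], [0.1, 0.3]]
grip [ 0.4597  0.309  -0.393 ] [[-1.0, -0.5], [1.2, -0.9], [0.9, 0.6], [-1.1, 0.9]]
collar [[0.4594709  0.30903597 0.126     ]]
```

{"name": "servo_tool", "arguments": {"plan": [[5,11,-5,0.02,-0.1],[13,30,-12,0.05,-0.1],[22,52,-22,0.07,-0.1],[31,72,-35,0.07,-0.1],[36,83,-52,0.07,-0.1],[37,84.5,-78,0.07,-0.1],[37,84.5,-106,0.07,-0.1],[37,84.5,-132,0.07,-0.1],[37,84.5,-150,0.07,-0.1],[37,84.5,-158,0.07,-0.1]]}}

```text
clock: 37.78
position: [0.4586, 0.3095, 0.1371]
tool_rot: [-3.139, 0.003, 1.193]
force: [-0.1, 0.2, 0.3]
grip_width: 0.0469
```

```bash
python3 cap.py w wrist
```

```text
37.83 [0.4585 0.3096 0.1372] [-3.139e+00  3.000e-03  1.193e+00] [-1.3 -0.2 -2. ] 0.047 q [-0.3   0.58 -0.55  1.85  0.4   0.82 -1.44]
```

View pics/w_wrist.png

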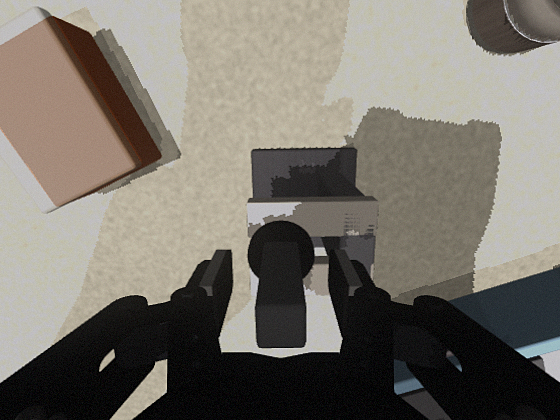

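{"name": "servo_tool", "arguments": {"plan": [[0,0,0,0,0.1],[0,0,0,0,0.4],[0,0,0,0,1],[0,0,0,0,1],[0,0,0,0,1],[0,0,0,0,1],[0,0,0,0,1],[0,0,0,0,1],[0,0,0,0,1],[0,0,0,0,1]], "squeeze": 40}}

```text
clock: 38.67
position: [0.4598, 0.3105, 0.1413]
tool_rot: [3.14, -0.002, 1.193]
force: [0.0, 1.0, 8.2]
grip_width: 0.0175
```

```bash
python3 cap.py x wrist
```

```text
38.72 [0.4598 0.3105 0.1413] [ 3.140e+00 -2.000e-03  1.193e+00] [-0.2 -0.1  7.1] 0.0179 q [-0.3   0.58 -0.56  1.85  0.4   0.83 -1.44]
```

View pics/x_wrist.png

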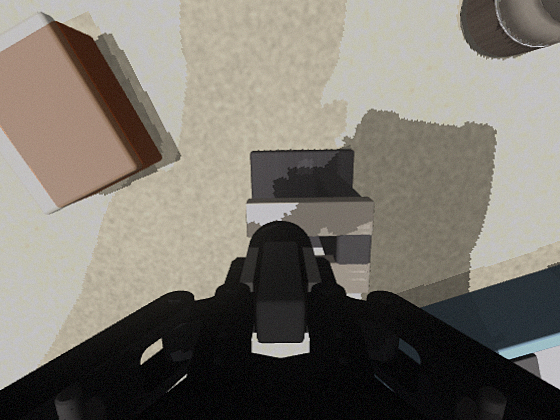

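{"name": "servo_tool", "arguments": {"plan": [[0,0,3,0,1],[0,0,10,0,1],[0,0,22,0,1],[0,0,38,0,1],[0,0,56,0,1],[0,0,76,0,1],[0,0,98,0,1],[0,0,120,0,1],[0,0,138,0,1],[0,0,150,0,1]]}}

```text
clock: 39.55
position: [0.4593, 0.3104, 0.2931]
tool_rot: [3.14, -0.002, 1.193]
force: [-0.0, 0.2, -0.9]
grip_width: 0.0175
```

```bash
python3 cap.py y wrist top side
```

```text
39.7 [0.4593 0.3101 0.2908] [ 3.141e+00 -1.000e-03  1.193e+00] [-0.9 -0.8 -2.3] 0.0177 q [-0.24  0.4  -0.63  1.69  0.26  1.13 -1.32]
```

View pics/y_wrist.png

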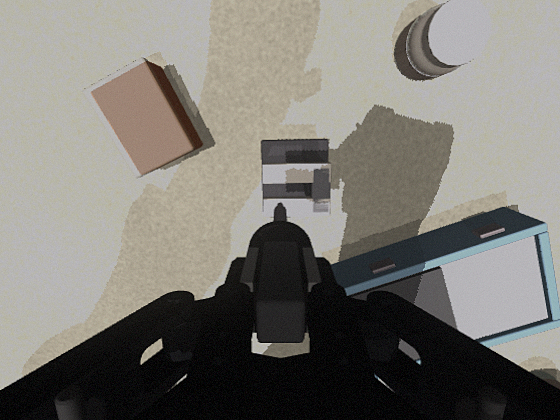

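View pics/y_side.png

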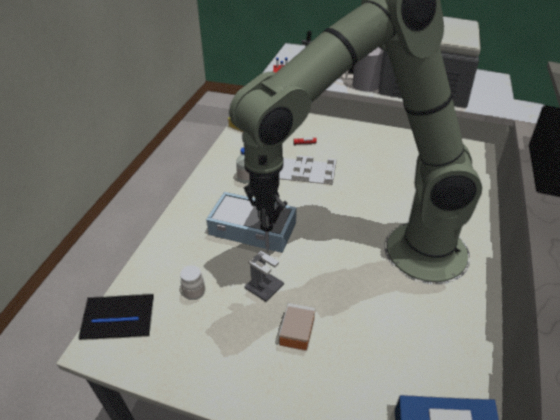

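Run:
```python
import cv2,pickle; from h import *
w=pickle.load(open("pics/y_wrist.pkl","rb"))
im=cv2.imread("pics/y_wrist.png"); cv2.imwrite("pics/y_c.png",crop(im,255,190,305,230,12))
for d in (0,-.0014):
  for dz in (.1213,.1193): print(proj(w,[[.4593+d*.369,.3101+d*.929,.2908-dz]]))
```

```text
[[279.56885798 202.44661816]]
[[279.57049664 203.03166991]]
[[279.56983134 203.98534499]]
[[279.57147443 204.58037337]]
```

View pics/y_c.png

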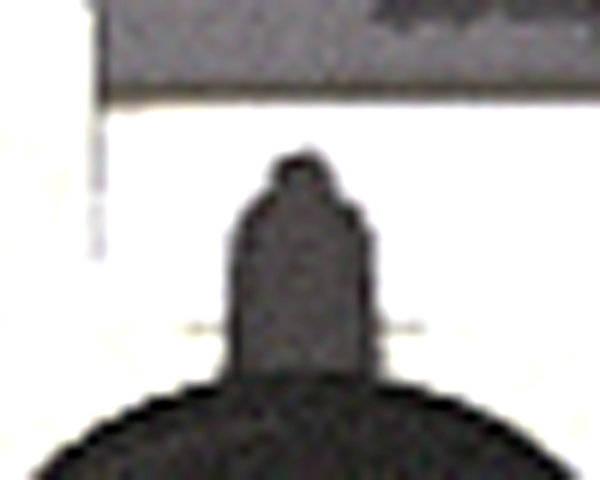

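{"name": "servo_tool", "arguments": {"plan": [[8,-10,0,0,1],[24,-28,0,0,1],[44,-52,-5,0,1],[66,-79,-12,0,1],[88,-106,-22,0,1],[108,-130,-35,0,1],[124,-150,-46,0,1],[136,-164,-56,0,1],[142,-171,-62,0,1],[144,-173,-65,0,1]]}}

```text
clock: 40.53
position: [0.6033, 0.1358, 0.2234]
tool_rot: [-3.14, 0.001, 1.191]
force: [-0.6, -0.7, -0.8]
grip_width: 0.0173
```

{"name": "servo_tool", "arguments": {"plan": [[0,0,0,0,1],[0,0,0,0,1],[0,0,0,0,1],[0,0,0,0,1],[0,0,0,0,1],[0,0,0,0,1],[0,0,0,0,1],[0,0,0,0,1],[0,0,0,0,1],[0,0,0,0,1]]}}

```text
clock: 41.37
position: [0.6031, 0.1371, 0.2251]
tool_rot: [-3.142, 0.0, 1.193]
force: [-0.1, 0.6, -1.9]
grip_width: 0.0174
```

```bash
python3 cap.py z wrist top side
python3 - <<'E'
import cv2,pickle; from h import *
im=cv2.imread("pics/z_wrist.png"); cv2.imwrite("pics/z_c.png",crop(im,180,130,360,260,4))
E
```

```text
41.52 [0.6032 0.137  0.2251] [-3.142 -0.     1.193] [-0.8  0.5 -1.9] 0.0173 q [ 0.04  0.56 -0.54  1.6   0.32  1.06 -0.97]
```

View pics/z_wrist.png

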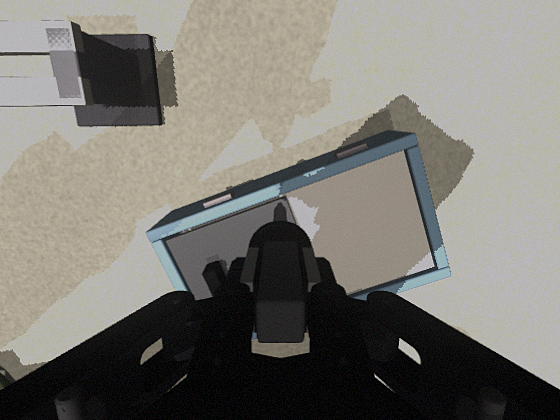

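View pics/z_c.png

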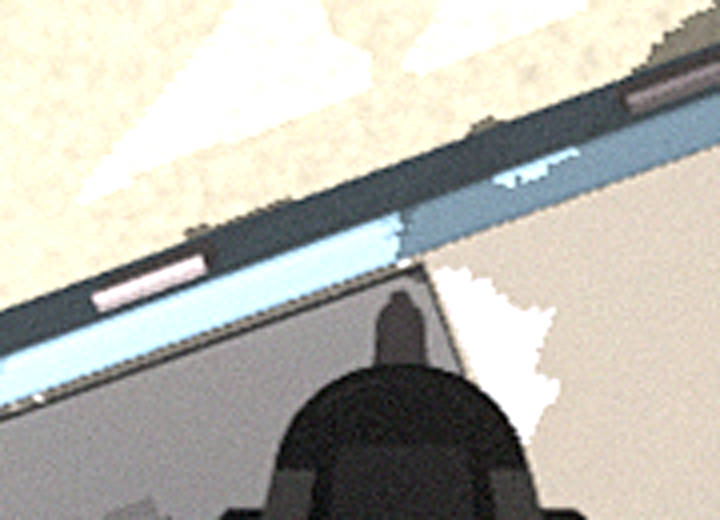

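Run:
```python
import cv2,pickle; from h import *
w=pickle.load(open("pics/z_wrist.pkl","rb"))
im=cv2.imread("pics/z_wrist.png"); c=crop(im,130,100,470,320,2.3)
x0,y0,yaw=.6000,.0713,-.0183
f=fr(x0,y0,yaw)
def dr(P,col,r=1):
    for p in proj(w,P):
        q=tuple(int(v) for v in ((p-[130,100])*2.3)); cv2.circle(c,q,r,col,-1)
L=lambda a,b:np.linspace(a,b,40)
z=.076
for a,b in (([-.137,.077,z],[.137,.077,z]),([.137,.077,z],[.137,-.077,z]),([-.137,.077,z],[-.137,0,z]),([-.125,.065,z],[.125,.065,z]),([.125,.065,z],[.125,-.065,z]),([.006,.062,z],[.006,-.06,z])):
    dr(f(L(np.array(a),np.array(b))),(0,0,255))
dr(f([[0.002,.0635,z],[-.06,.0635,z],[-.1235,.0635,z]]),(0,255,0),3)
cv2.imwrite("pics/z_o.png",c)
R=np.array([[np.cos(yaw),-np.sin(yaw)],[np.sin(yaw),np.cos(yaw)]])
px=np.array([[420,262],[0,362],[400,212],[720,118],[0,410]])/4+[180,130]
b=back(w,px,z); print(((b[:,:2]-[x0,y0])@R).round(4))
```

```text
[[ 0.0066  0.0636]
 [-0.0982  0.0762]
 [ 0.0064  0.0766]
 [ 0.0835  0.0712]
 [-0.1036  0.0649]]
```

View pics/z_o.png

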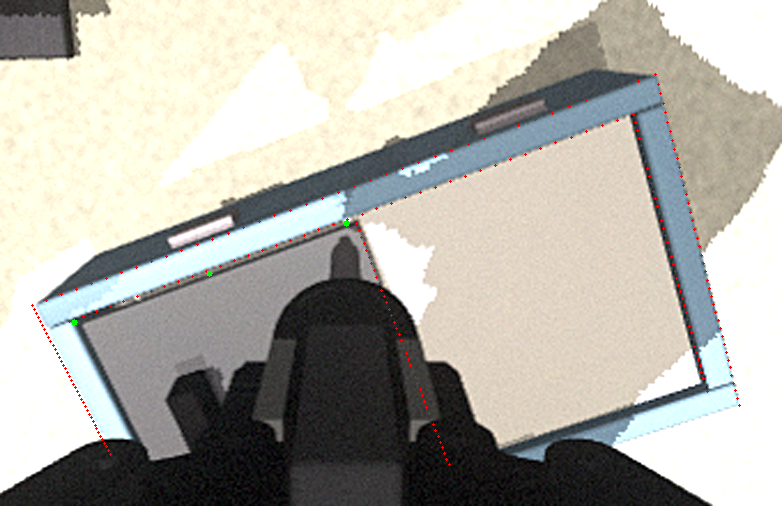

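{"name": "servo_tool", "arguments": {"plan": [[0,0,-3,0,1],[0,0,-7,0,1],[0,0,-11,0,1],[0,0,-14,0,1],[0,0,-17,0,1],[0,0,-20,0,1],[0,0,-22,0,1],[0,0,-24,0,1],[0,0,-25,0,1],[0,0,-25,0,1]]}}

```text
clock: 42.35
position: [0.6031, 0.1371, 0.1999]
tool_rot: [-3.141, 0.0, 1.193]
force: [-0.2, -0.7, -0.7]
grip_width: 0.0177
```

```bash
python3 cap.py aa wrist side
python3 - <<'E'
import cv2,pickle; from h import *
w=pickle.load(open("pics/aa_wrist.pkl","rb"))
im=cv2.imread("pics/aa_wrist.png"); c=crop(im,220,140,340,240,6)
f=fr(.6,.0713,-.0183)
for p in proj(w,f([[.002,.0635,.076],[-.03,.0635,.076]])):
    cv2.circle(c,tuple(int(v) for v in (p-[220,140])*6),3,(0,255,0),-1)
cv2.imwrite("pics/aa_c.png",c)
im=cv2.imread("pics/aa_side.png"); cv2.imwrite("pics/aa_s.png",crop(im,200,150,310,260,5))
E
```

```text
42.45 [0.6032 0.1371 0.2002] [ 3.142 -0.     1.193] [-0.1  0.9 -1.4] 0.0172 q [ 0.04  0.59 -0.53  1.63  0.34  1.02 -0.98]
```

View pics/aa_c.png

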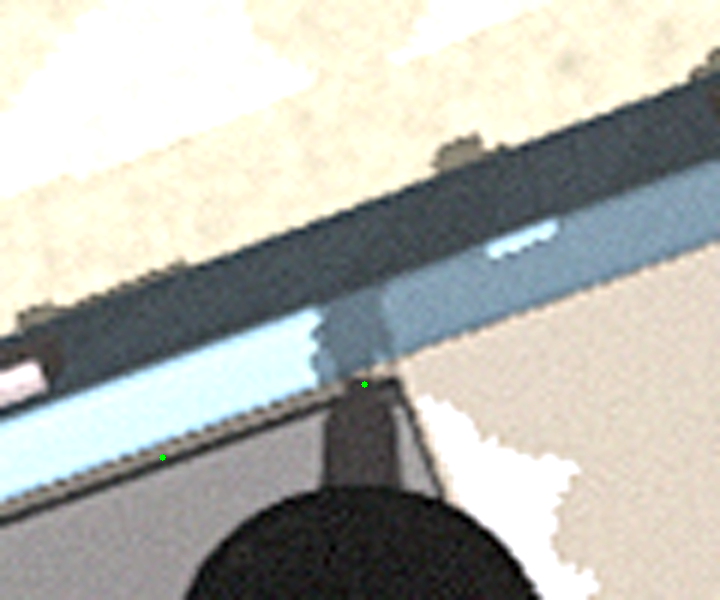

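View pics/aa_s.png

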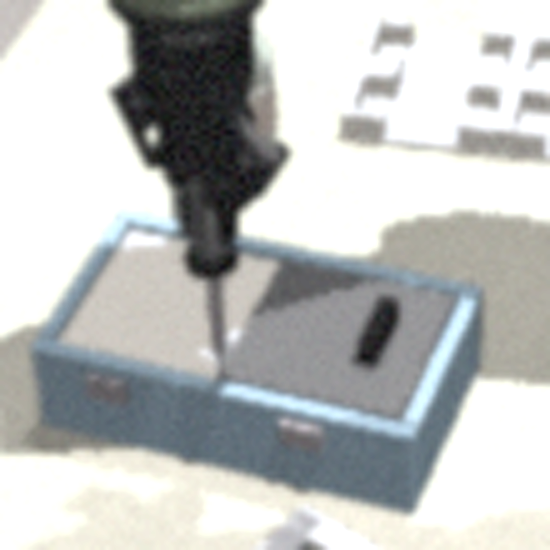

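{"name": "servo_tool", "arguments": {"plan": [[0,0.5,-1,0,1],[-2.5,1,-1.5,0,1],[-5,1.1,-1.5,0,1],[-7.5,1.1,-1.5,0,1],[-10,1.2,-1.5,0,1],[-12.5,1.2,-1.5,0,1],[-15,1.3,-1.5,0,1],[-17.5,1.3,-1.5,0,1],[-20,1.4,-1.5,0,1],[-22.5,1.4,-1.5,0,1]]}}

```text
clock: 43.28
position: [0.5804, 0.1385, 0.1986]
tool_rot: [3.142, -0.0, 1.193]
force: [0.9, 0.4, -0.7]
grip_width: 0.018
```

{"name": "servo_tool", "arguments": {"plan": [[-2.5,0,0,0,1],[-5,0.1,0,0,1],[-7.5,0.1,0,0,1],[-10,0.2,0,0,1],[-12.5,0.2,0,0,1],[-15,0.3,0,0,1],[-17.5,0.3,0,0,1],[-20,0.4,0,0,1],[-22.5,0.4,0,0,1],[-25,0.5,0,0,1]]}}

```text
clock: 44.12
position: [0.5554, 0.139, 0.1986]
tool_rot: [-3.142, -0.0, 1.193]
force: [-0.0, -0.5, -1.6]
grip_width: 0.017
```

```bash
cat > seam.py <<'E'
import sys,cv2,pickle; from h import *
n=sys.argv[1]
w=pickle.load(open(f"pics/{n}_wrist.pkl","rb"))
im=cv2.imread(f"pics/{n}_wrist.png"); c=crop(im,200,130,360,250,4.5)
f=fr(.6,.0713,-.0183)
S=[[.002,.0635,.076],[-.06,.0635,.076],[-.1235,.0635,.076],[-.1235,.021,.076],[-.1235,-.021,.076],[-.1235,-.0635,.076],[-.06,-.0635,.076],[.002,-.0635,.076]]
for i in range(7):
    for p in proj(w,f(np.linspace(S[i],S[i+1],12))): cv2.circle(c,tuple(int(v) for v in (p-[200,130])*4.5),1,(0,255,0),-1)
cv2.imwrite(f"pics/{n}_c.png",c)
E
python3 cap.py ab wrist; python3 seam.py ab
```

```text
44.17 [0.555  0.1391 0.1986] [-3.141  0.     1.193] [-0.4 -0.2 -0.8] 0.0176 q [ 0.04  0.52 -0.55  1.76  0.32  0.95 -1.02]
```

View pics/ab_c.png

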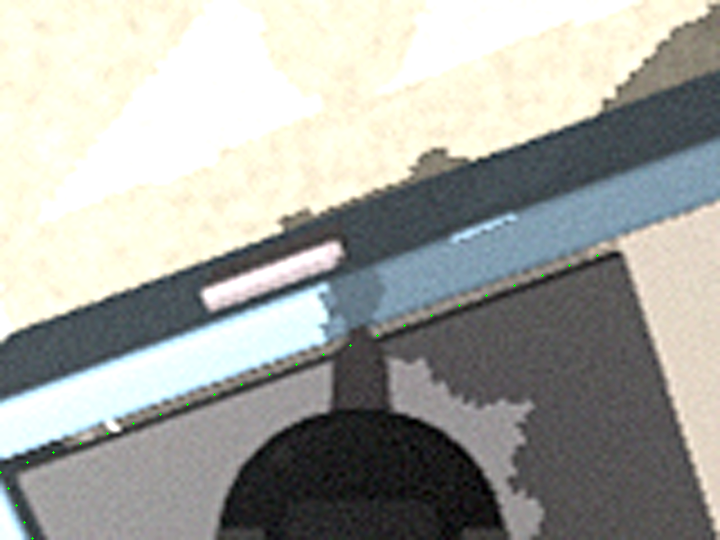

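{"name": "servo_tool", "arguments": {"plan": [[-2.5,0,0,0,1],[-5,0.1,0,0,1],[-7.5,0.1,0,0,1],[-10,0.2,0,0,1],[-12.5,0.2,0,0,1],[-15,0.3,0,0,1],[-17.5,0.3,0,0,1],[-20,0.4,0,0,1],[-22.5,0.4,0,0,1],[-25,0.5,0,0,1]]}}

```text
clock: 45.0
position: [0.5304, 0.1395, 0.1986]
tool_rot: [-3.142, 0.0, 1.193]
force: [0.4, 0.2, -1.3]
grip_width: 0.0174
```

{"name": "servo_tool", "arguments": {"plan": [[-2.5,0,0,0,1],[-5,0.1,0,0,1],[-7.5,0.1,0,0,1],[-10,0.2,0,0,1],[-12.5,0.2,0,0,1],[-15,0.3,0,0,1],[-17.5,0.3,0,0,1],[-20,0.4,0,0,1],[-22.5,0.4,0,0,1],[-25,0.5,0,0,1]]}}

```text
clock: 45.83
position: [0.5054, 0.14, 0.1986]
tool_rot: [-3.142, 0.0, 1.193]
force: [-0.2, 0.2, -1.2]
grip_width: 0.0179
```

{"name": "servo_tool", "arguments": {"plan": [[-2.5,0,0,0,1],[-5,0.1,0,0,1],[-7.5,0.1,0,0,1],[-10,0.2,0,0,1],[-12.5,0.2,0,0,1],[-15,0.3,0,0,1],[-17.5,0.3,0,0,1],[-20,0.4,0,0,1],[-22.5,0.4,0,0,1],[-25,0.5,0,0,1]]}}

```text
clock: 46.67
position: [0.4804, 0.1405, 0.1986]
tool_rot: [-3.142, -0.0, 1.193]
force: [0.4, 0.4, -0.7]
grip_width: 0.0173
```

```bash
python3 cap.py ac wrist; python3 seam.py ac
```

```text
46.72 [0.48   0.1405 0.1986] [-3.141  0.     1.193] [-0.5  0.3 -2.3] 0.0178 q [ 0.05  0.42 -0.58  1.94  0.29  0.87 -1.06]
```

View pics/ac_c.png

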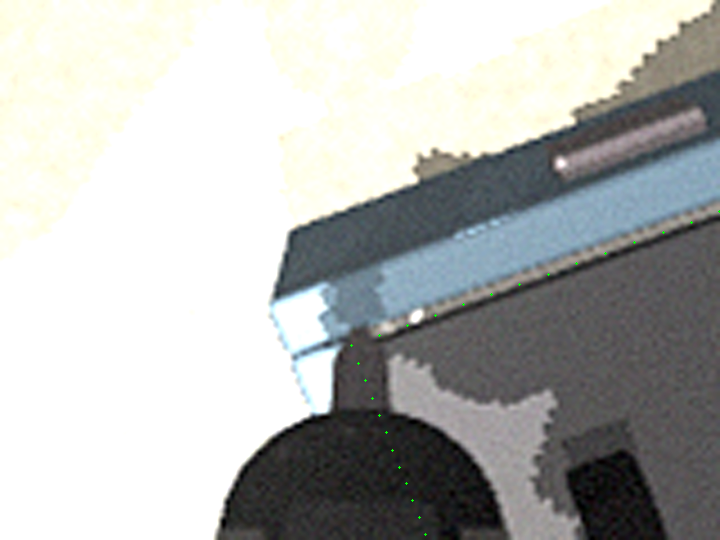

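{"name": "servo_tool", "arguments": {"plan": [[-1,0,0,0,1],[-1,-2.5,0,0,1],[-1.1,-5,0,0,1],[-1.1,-7.5,0,0,1],[-1.2,-10,0,0,1],[-1.2,-12.5,0,0,1],[-1.3,-15,0,0,1],[-1.3,-17.5,0,0,1],[-1.4,-20,0,0,1],[-1.4,-22.5,0,0,1]]}}

```text
clock: 47.55
position: [0.4792, 0.1177, 0.1986]
tool_rot: [-3.142, 0.0, 1.193]
force: [1.5, -0.2, -0.5]
grip_width: 0.0174
```

{"name": "servo_tool", "arguments": {"plan": [[0,-2.5,0,0,1],[-0.1,-5,0,0,1],[-0.1,-7.5,0,0,1],[-0.2,-10,0,0,1],[-0.2,-12.5,0,0,1],[-0.3,-15,0,0,1],[-0.3,-17.5,0,0,1],[-0.4,-20,0,0,1],[-0.4,-22.5,0,0,1],[-0.5,-25,0,0,1]]}}

```text
clock: 48.38
position: [0.4787, 0.0927, 0.1986]
tool_rot: [-3.142, 0.0, 1.193]
force: [1.0, 0.3, -1.5]
grip_width: 0.0177
```

```bash
python3 cap.py ad wrist; python3 seam.py ad
```

```text
48.43 [0.4787 0.0922 0.1985] [-3.142  0.     1.192] [ 1.1 -1.6 -2.1] 0.0176 q [ 0.14  0.39 -0.57  1.97  0.28  0.86 -0.96]
```

View pics/ad_c.png

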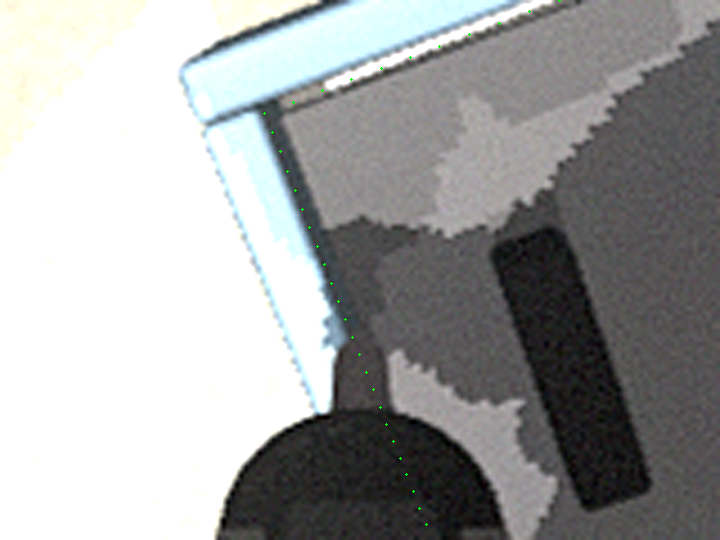

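{"name": "servo_tool", "arguments": {"plan": [[0,-2.5,0,0,1],[-0.1,-5,0,0,1],[-0.1,-7.5,0,0,1],[-0.2,-10,0,0,1],[-0.2,-12.5,0,0,1],[-0.3,-15,0,0,1],[-0.3,-17.5,0,0,1],[-0.4,-20,0,0,1],[-0.4,-22.5,0,0,1],[-0.5,-25,0,0,1]]}}

```text
clock: 49.27
position: [0.4783, 0.0677, 0.1986]
tool_rot: [-3.142, 0.0, 1.193]
force: [-0.5, 0.8, -1.5]
grip_width: 0.0175
```

{"name": "servo_tool", "arguments": {"plan": [[0,-2.5,0,0,1],[-0.1,-5,0,0,1],[-0.1,-7.5,0,0,1],[-0.2,-10,0,0,1],[-0.2,-12.5,0,0,1],[-0.3,-15,0,0,1],[-0.3,-17.5,0,0,1],[-0.4,-20,0,0,1],[-0.4,-22.5,0,0,1],[-0.5,-25,0,0,1]]}}

```text
clock: 50.1
position: [0.4778, 0.0427, 0.1986]
tool_rot: [-3.142, -0.0, 1.193]
force: [0.4, 0.2, -1.0]
grip_width: 0.0175
```

{"name": "servo_tool", "arguments": {"plan": [[0,-2.5,0,0,1],[-0.1,-5,0,0,1],[-0.1,-7.5,0,0,1],[-0.2,-10,0,0,1],[-0.2,-12.5,0,0,1],[-0.3,-15,0,0,1],[-0.3,-17.5,0,0,1],[-0.4,-20,0,0,1],[-0.4,-22.5,0,0,1],[-0.5,-25,0,0,1]]}}

```text
clock: 50.93
position: [0.4773, 0.0177, 0.1986]
tool_rot: [-3.142, -0.0, 1.193]
force: [-0.4, 1.1, -0.9]
grip_width: 0.0174
```

```bash
python3 cap.py ae wrist; python3 seam.py ae
```

```text
50.98 [0.4772 0.0172 0.1986] [3.142 0.    1.192] [-0.5 -0.4 -0.8] 0.0175 q [ 0.28  0.38 -0.56  1.99  0.26  0.85 -0.8 ]
```

View pics/ae_c.png

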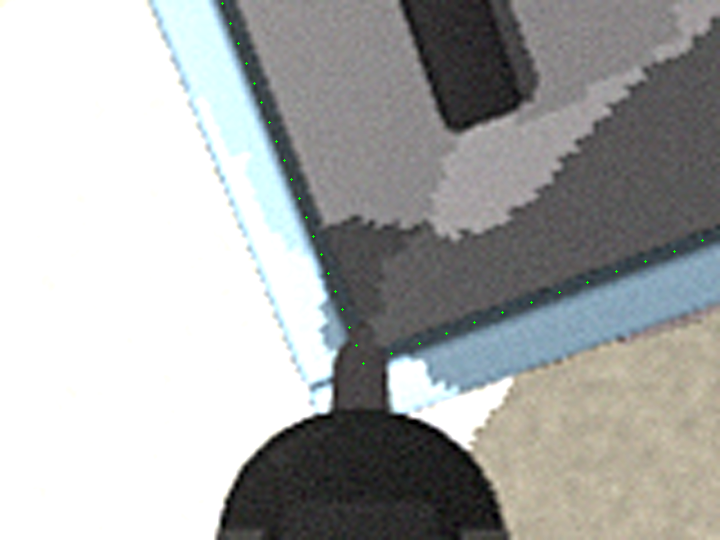

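{"name": "servo_tool", "arguments": {"plan": [[0,-2,0,0,1],[0,-3.5,0,0,1],[2.5,-3.5,0,0,1],[5,-3.6,0,0,1],[7.5,-3.6,0,0,1],[10,-3.7,0,0,1],[12.5,-3.7,0,0,1],[15,-3.8,0,0,1],[17.5,-3.8,0,0,1],[20,-3.9,0,0,1]]}}

```text
clock: 51.82
position: [0.4975, 0.0141, 0.1985]
tool_rot: [-3.141, 0.0, 1.193]
force: [-0.7, 0.2, -0.9]
grip_width: 0.0175
```

{"name": "servo_tool", "arguments": {"plan": [[2.5,0,0,0,1],[5,-0.1,0,0,1],[7.5,-0.1,0,0,1],[10,-0.2,0,0,1],[12.5,-0.2,0,0,1],[15,-0.3,0,0,1],[17.5,-0.3,0,0,1],[20,-0.4,0,0,1],[22.5,-0.4,0,0,1],[25,-0.5,0,0,1]]}}

```text
clock: 52.65
position: [0.5225, 0.0136, 0.1986]
tool_rot: [-3.142, 0.0, 1.193]
force: [-0.2, 0.5, -1.8]
grip_width: 0.0177
```

```bash
python3 cap.py af wrist; python3 seam.py af
```

```text
52.7 [0.5229 0.0136 0.1986] [ 3.141 -0.     1.193] [-0.6  0.4 -1.8] 0.0174 q [ 0.27  0.44 -0.54  1.88  0.29  0.89 -0.79]
```

View pics/af_c.png

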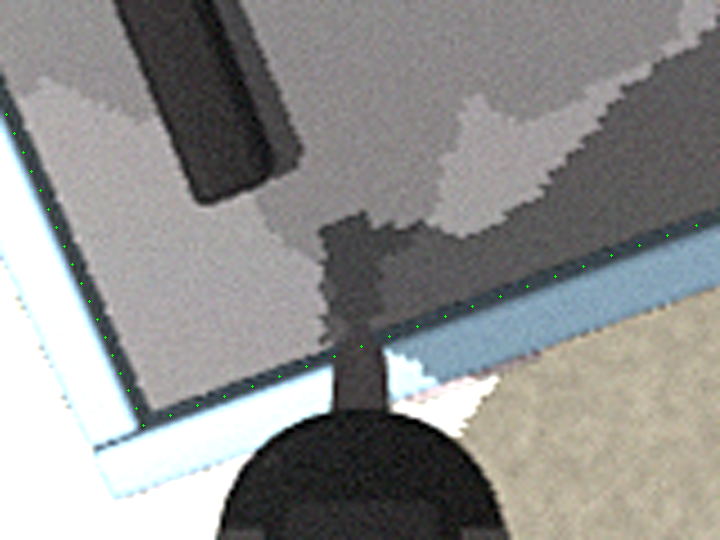

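{"name": "servo_tool", "arguments": {"plan": [[2.5,0,0,0,1],[5,-0.1,0,0,1],[7.5,-0.1,0,0,1],[10,-0.2,0,0,1],[12.5,-0.2,0,0,1],[15,-0.3,0,0,1],[17.5,-0.3,0,0,1],[20,-0.4,0,0,1],[22.5,-0.4,0,0,1],[25,-0.5,0,0,1]]}}

```text
clock: 53.53
position: [0.5475, 0.0131, 0.1986]
tool_rot: [-3.142, 0.0, 1.193]
force: [-0.6, -0.9, -1.5]
grip_width: 0.0172
```

{"name": "servo_tool", "arguments": {"plan": [[2.5,0,0,0,1],[5,-0.1,0,0,1],[7.5,-0.1,0,0,1],[10,-0.2,0,0,1],[12.5,-0.2,0,0,1],[15,-0.3,0,0,1],[17.5,-0.3,0,0,1],[20,-0.4,0,0,1],[22.5,-0.4,0,0,1],[25,-0.5,0,0,1]]}}

```text
clock: 54.37
position: [0.5725, 0.0126, 0.1986]
tool_rot: [-3.142, -0.0, 1.193]
force: [-0.1, 0.3, -1.9]
grip_width: 0.0174
```

{"name": "servo_tool", "arguments": {"plan": [[2.5,0,0,0,1],[5,-0.1,0,0,1],[7.5,-0.1,0,0,1],[10,-0.2,0,0,1],[12.5,-0.2,0,0,1],[15,-0.3,0,0,1],[17.5,-0.3,0,0,1],[20,-0.4,0,0,1],[22.5,-0.4,0,0,1],[25,-0.5,0,0,1]]}}

```text
clock: 55.2
position: [0.5975, 0.0121, 0.1986]
tool_rot: [-3.142, -0.0, 1.193]
force: [-0.3, 0.6, -2.1]
grip_width: 0.0176
```

{"name": "servo_tool", "arguments": {"plan": [[2,0,0,0,1],[4,-0.1,0,0,1],[5,-0.1,0,0,1],[5,-0.1,0,0,1],[5,-0.1,0,0,1],[5,-0.1,0,0,1],[5,-0.1,0,0,1],[5,-0.1,0,0,1],[5,-0.1,0,0,1],[5,-0.1,0,0,1]]}}

```text
clock: 56.03
position: [0.6023, 0.012, 0.1986]
tool_rot: [3.142, -0.0, 1.193]
force: [-0.0, 0.3, -0.4]
grip_width: 0.0175
```

```bash
python3 cap.py ag wrist top; python3 seam.py ag
```

```text
56.13 [0.6022 0.0119 0.1986] [-3.142  0.     1.193] [-0.6  0.2 -0.7] 0.0174 q [ 0.23  0.56 -0.51  1.68  0.32  0.99 -0.77]
```

View pics/ag_c.png

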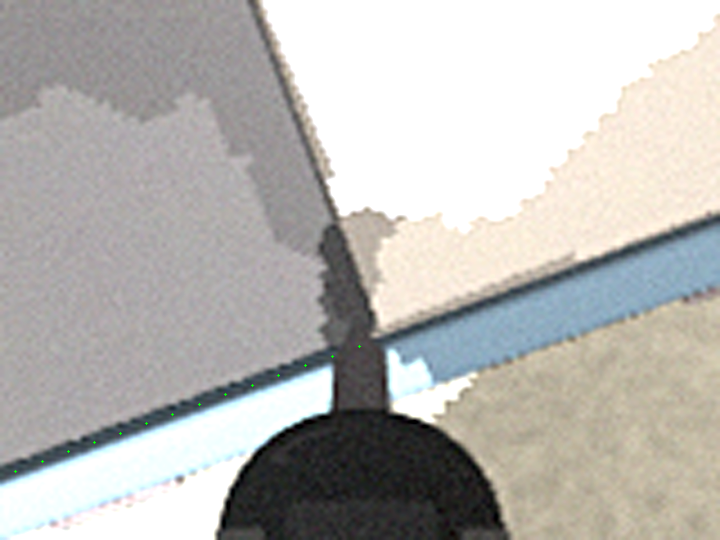

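{"name": "servo_tool", "arguments": {"plan": [[0,0,3,0,1],[0,0,8,0,1],[0,0,14,0,1],[0,0,22,0,1],[0,0,34,0,1],[0,0,48,0,1],[-4,8,62,0,1],[-12,26,76,0,1],[-24,50,88,0,1],[-38,80,95,0,1]]}}

```text
clock: 56.97
position: [0.5642, 0.0923, 0.2959]
tool_rot: [3.14, -0.001, 1.191]
force: [0.1, 0.9, -2.2]
grip_width: 0.0175
```

{"name": "servo_tool", "arguments": {"plan": [[-14,30,0,0,1],[-28,60,0,0,1],[-42,90,0,0,1],[-56,118,0,0,1],[-70,146,0,0,1],[-82,172,0,0,1],[-92,193,0,0,1],[-99,208,0,0,1],[-103,216,0,0,1],[-104.5,218.5,0,0,1]]}}

```text
clock: 57.8
position: [0.4587, 0.3121, 0.2944]
tool_rot: [3.141, -0.001, 1.195]
force: [-1.0, -0.2, -1.0]
grip_width: 0.0177
```

{"name": "servo_tool", "arguments": {"plan": [[0,0,0,0,1],[0,0,0,0,1],[0,0,0,0,1],[0,0,0,0,1],[0,0,0,0,1],[0,0,0,0,1],[0,0,0,0,1],[0,0,0,0,1],[0,0,0,0,1],[0,0,0,0,1]]}}

```text
clock: 58.63
position: [0.4597, 0.3105, 0.2935]
tool_rot: [-3.142, 0.0, 1.193]
force: [-0.5, -0.2, -1.7]
grip_width: 0.0175
```

```bash
python3 cap.py ah wrist
python3 - <<'E'
import cv2; from h import *
im=cv2.imread("pics/ah_wrist.png"); cv2.imwrite("pics/ah_c.png",crop(im,240,120,345,230,6))
im=cv2.imread("pics/y_wrist.png"); cv2.imwrite("pics/y_c2.png",crop(im,240,120,345,230,6))
E
```

```text
58.68 [0.4598 0.3105 0.2936] [-3.142 -0.     1.193] [-0.2  0.5 -1.6] 0.0176 q [-0.23  0.4  -0.64  1.69  0.26  1.14 -1.32]
```

View pics/ah_c.png

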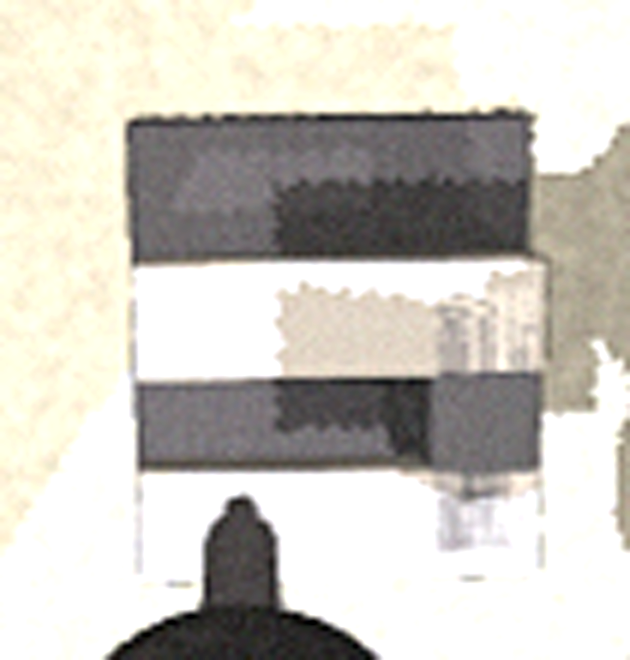

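View pics/y_c2.png

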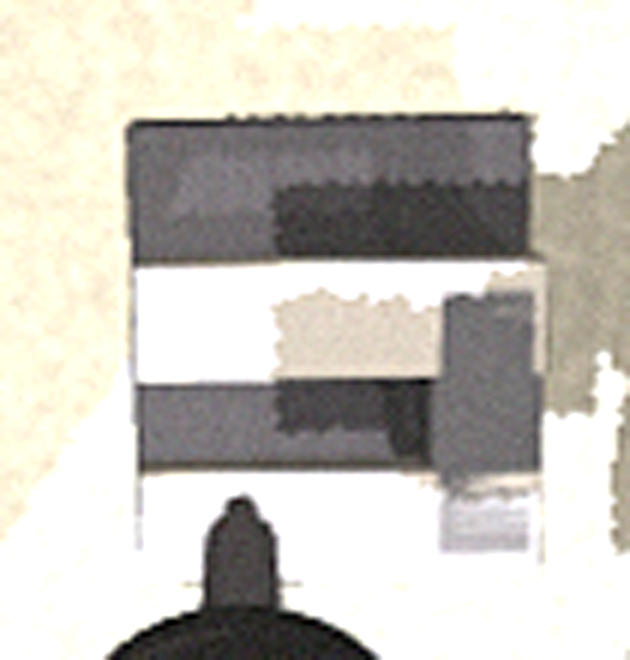

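{"name": "servo_tool", "arguments": {"plan": [[0,0,-6,0,1],[0,0,-18,0,1],[0,0,-35,0,1],[0,0,-55,0,1],[0,0,-76,0,1],[0,0,-96,0,1],[0,0,-114,0,1],[0,0,-130,0,1],[0,0,-141,0,1],[0,0,-146,0,1]]}}

```text
clock: 59.52
position: [0.4589, 0.31, 0.1454]
tool_rot: [-3.14, 0.002, 1.193]
force: [-0.1, -0.6, -0.9]
grip_width: 0.0175
```

{"name": "servo_tool", "arguments": {"plan": [[0,0,-2,0,1],[0,0,-4,0,1],[0,0,-5,0,1],[0,0,-6,0,1],[0,0,-6,0,1],[0,0,-6,0,1],[0,0,-6,0,1],[0,0,-6,0,1],[0,0,-6,0,1],[0,0,-6,0,1]]}}

```text
clock: 60.35
position: [0.4598, 0.3105, 0.1417]
tool_rot: [3.142, -0.0, 1.193]
force: [0.5, -0.5, -1.7]
grip_width: 0.0174
```

```bash
python3 cap.py ai wrist
```

```text
60.4 [0.4598 0.3105 0.1416] [-3.142 -0.     1.193] [ 0.3 -0.6 -1.4] 0.0174 q [-0.29  0.58 -0.57  1.85  0.41  0.83 -1.44]
```

View pics/ai_wrist.png

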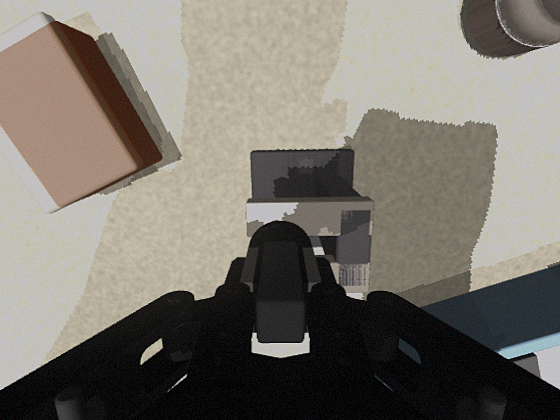

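Identical to the view before lifting. Open slowly, wait, retreat upward.

{"name": "servo_tool", "arguments": {"plan": [[0,0,-0.5,0,0.9],[0,0,-0.5,0,0.55],[0,0,-0.5,0,0.4],[0,0,-0.5,0,0.2],[0,0,-0.5,0,0],[0,0,-0.5,0,-0.1],[0,0,-0.5,0,-0.1],[0,0,-0.5,0,-0.1],[0,0,-0.5,0,-0.1],[0,0,-0.5,0,-0.1]]}}

```text
clock: 61.23
position: [0.4598, 0.3105, 0.1411]
tool_rot: [-3.142, 0.0, 1.193]
force: [0.1, -0.3, -0.3]
grip_width: 0.0467
```

{"name": "servo_tool", "arguments": {"plan": [[0,0,5,0,-0.1],[0,0,18,0,-0.1],[0,0,36,0,-0.1],[0,0,56,0,-0.1],[0,0,78,0,-0.1],[-5,-12,100,0,-0.1],[-14,-32,122,0,-0.1],[-24,-56,140,0,-0.1],[-33,-76,152,0,-0.1],[-37,-85,157,0,-0.1]]}}

```text
clock: 62.07
position: [0.4224, 0.2237, 0.3]
tool_rot: [3.139, -0.001, 1.191]
force: [0.1, -0.4, 0.0]
grip_width: 0.0466
```

```bash
python3 cap.py aj wrist top side
python3 - <<'E'
import cv2; from h import *
im=cv2.imread("pics/aj_wrist.png"); cv2.imwrite("pics/aj_c.png",crop(im,240,45,350,145,6))
im=cv2.imread("pics/aj_side.png"); cv2.imwrite("pics/aj_s.png",crop(im,180,130,320,320,3))
E
```

```text
62.22 [0.4231 0.2254 0.2985] [ 3.141e+00 -1.000e-03  1.192e+00] [0.1 0.1 0.1] 0.047 q [-0.07  0.27 -0.66  1.86  0.18  1.08 -1.18]
```

View pics/aj_wrist.png

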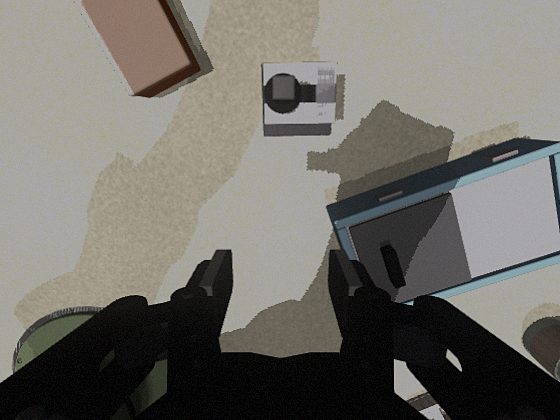

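View pics/aj_c.png

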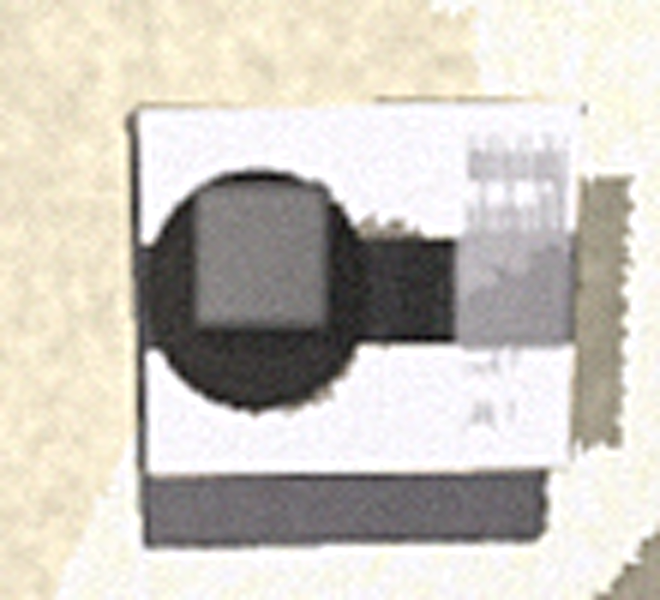

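View pics/aj_s.png

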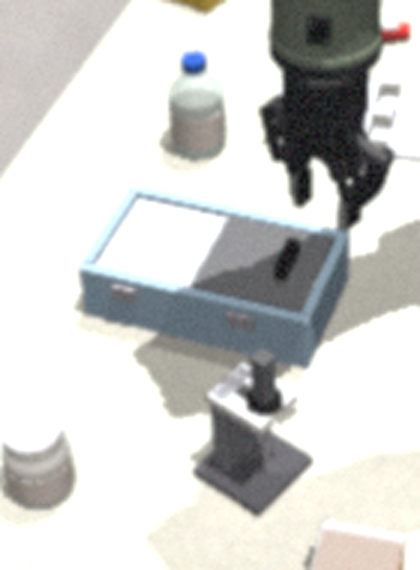

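View pics/aj_top.png

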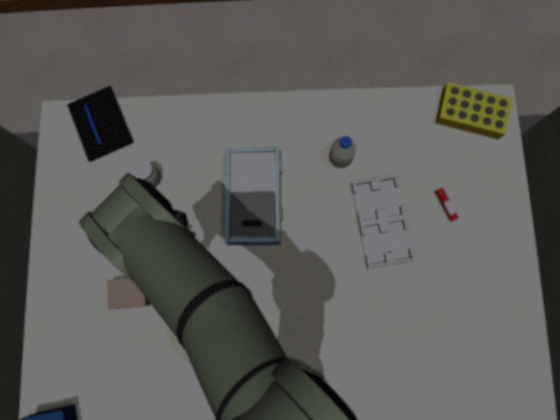

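Run:
```python
from workcell import bot
print(bot.job_done()); s=bot.observe(); print(s["clock"])
```

```text
the job is handed in; nothing more can be done
None
the job is handed in; nothing more can be done
```

I carried out the whole task and handed it in at about 62 s of the 210 s allowed. No verdict came back.

- **Packing:** I slid the cover open to its stop. The tray held three tubes; I laid each one crosswise in the bay and pushed it in under the hood. The red look-alike stayed where it was. I then slid the cover shut to its stop; the handle moved 122.4 mm, against a nominal 122 mm.
- **Seam:** I traced the seam with the probe in one pass at about 3 cm/s, from the left back end round to the right back end. By calculation the tip was 1–2 mm above the rim, and no contact force showed. In the wrist pictures taken along the way the tip stayed on the seam, about 1–2 mm off at most.
- **Probe:** It is back in the fork at the pose it was picked from. The last pictures show it upright with the collar on the prongs.
- **Last checks:** The tray is empty, the cover is shut, and the bottle, the jar and the tip box do not appear to have moved. The gripper is clear of everything.

**Not confirmed:**
- I could not see the tubes under the hood. I inferred they were there from the bay being empty after each push and again just before shutting.
- The x position of the seam's back ends was not given. I took it as about 2 mm past the hood edge, close to the corner of the shut cover.
- The early fit of the case from the fixed cameras disagreed with the wrist camera by about 5 mm. I used the wrist-camera fit, which agreed with the handle positions when the cover was at its stops.

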